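# Load the casting flask into the bench kiln

### The arm

A 6-joint arm with a two-finger parallel gripper is mounted at the origin on the work surface. World frame = base frame: x ahead of the robot, y to its left, z up, the work surface at z = 0. Lengths are in mm, angles in rad, forces in N, time in s.
With the tool pointing down it reaches from about 300 to 775 mm from the base axis. Payload 14.6 kg.
Tool frame: the origin (TCP) lies midway between the tips of the shut fingers; the grasp point (between the pads) lies 19 mm behind it; z points along the fingers, y is the direction in which the jaws open and shut (so a half turn about z gives the same grasp; the last joint's range is limited). The gripper opens to 94 mm and grips with 3 to 60 N. Pads are 16 mm wide; open, the fingers measure 119 mm over their backs; the gripper's body (75 mm by 177 mm) begins 78 mm behind the grasp point.
Start: joints at [-1.189, 0.3, 1.521, -0, 1.321, -0.067], TCP at [238.628, -495.526, 205.446] pointing down, gripper open.
Joint ranges: [-3.03, 3.03], [-0.79, 2.21], [0.23, 2.52], [-1.04, 4.18], [0, 3.07], [-2.55, 2.55]. Speed limits (rad/s): [2.22, 2.22, 2.57, 3.14, 3.14, 3.14].

### API

Orientations are given as [roll, pitch, yaw] about the fixed x, y, z axes, in that order (R = Rz(yaw) Ry(pitch) Rx(roll)).
In Python, from cell import manip gives the robot as it stands.
- The arm moves only by the tool play_rows, never from a script. Its argument "commands" is a list of rows, each an object of numbers: "x", "y", "z": the shift along the tool's x, y, z in m; "wx", "wy", "wz": the turn, a rotation vector about the tool's x, y, z in degrees; "grip": the opening, from 0 (shut) to 1 (fully open). In form: [{"x": .., "y": .., "z": .., "wx": .., "wy": .., "wz": .., "grip": ..}, ...]. A call has 1 to 20 rows; each row shifts and turns the commanded pose from where the row before left it, along the tool's axes as they then stand; what a row does not reach is not made up. A row lasts 1/8 s, in which the tool goes at most 62.5 mm and 10.7 degrees, less where a joint would pass 70% of its speed; a pose out of reach is approached as far as the arm can. A call is refused whole if a number of a shift passes 0.0625 or a number of a turn 10.7, either way. A call with a gripper value outside its range is refused whole. The fingers move at their own pace and stop on an object; "squeeze" is the grip in N (left out, the last holds). Time passes only in rows, so rows that do not move let the fingers close. It gives the time, the measured TCP pose, the force and the opening at its end, in the units of the state.
- manip.read_state(): the state, without advancing time (a new reading comes with each control period).
- manip.camera(name): name is "side" or "top"; returns (picture, depth): 420x560x3 uint8, red, green, blue; 420x560 float32, mm along the optical axis (not along the pixel's ray), 0 where there is no reading.
- manip.camera_info(name): a dict with "intrinsics" (3x3 intrinsics, pixels), "camera_from_world" (4x4, takes a point from world to camera coordinates). Camera axes: x right, y up, looking along -z (the intrinsics and any distortion apply to the point x, -y, -z); pixel columns grow to the right and rows downward; lengths in mm; the calibration is good to about 2 mm. A picture is of the moment at which its call begins. camera_info takes no time and is no camera call.
- manip.sign_off(): hands the job in, once; it reports no verdict.
The state is a dict: "clock": time; "joints": joint angles; "qd": joint speeds; "effort": joint torques, N m; "eef_pos": TCP position; "eef_rot": TCP orientation; "wrist_force": force on the tool from outside, world axes, zero at the start; "moment": the same for the moment, N m; "finger_gap": finger opening in mm.
Only numpy, scipy, OpenCV 4.12 (cv2) and the standard library are available. Lean on these libraries where they do the work, as an engineer would, in place of code of your own. Each camera call takes 0.05 s, during which the arm holds its last target.

### The job

Load the kiln for burnout: pull its drop-down door fully open, stand the plaster-filled steel flask on the open door and slide it in, upright, until there are at least 20 mm of clear space between it and the door. Then push the door back up until it is fully shut, leaving the flask standing inside. Do not tip the flask over, and leave the jar, the brick and the bowl where they stand.

Things in the scene. Friction and masses are not known exactly. Their poses are not given: they have to be found in the camera images.
- kiln_sill (a point): Middle of the hinge line at the lower edge of the mouth of the kiln, a fixed grey box 260 wide, 210 deep, 262 high whose mouth faces the robot's left. 90 mm above the bench. x points level into the kiln (x = 0: its front plane), y along the hinge, z up. Mouth 190 wide, 137 high; chamber from x = 0 to 180 mm, its floor 1.5 mm below this point.
- door (a joint): Angle of the bottom-hinged door, rad: 0 shut (upright), 1.571 fully open (level, on its stop, inner face up, flush with the hinge line). Hinge = y axis of kiln_sill; swings out to the -x side. 220 wide, 155 from hinge to free edge, 18 thick; inner face in the hinge line, outer face 18 mm off it. 0.7 kg. Stiff hinge (0.9 N m friction): it stays where it is left; no latch.
- door_handle (a point): Middle of the door's handle, which moves with the door: a round dark steel bar, 12 mm diameter, parallel to the hinge, 80 long, a 12 mm post to the door at each end; 140 from the hinge along the door, axis 55 off the outer face (49 free behind it). With the door open it hangs below. The door's outer 60 mm on either side of it are bare.
- flask_mid (a point): Centre, half-way up, of the flask: an upright steel cylinder filled with white plaster, 64 diameter, 75 high, about 0.45 kg; z is its axis. The flask stands on the bench to the robot's left, some way in front of the kiln's mouth; its white top has a small dark hole in the middle.
- jar: Glass jar with a steel lid, 72 diameter, 85 high, origin at the centre of its underside; stands in a row with the flask, nearer to or farther from the robot. Leave alone.
- brick: White fire brick, 114 x 60 x 50 high, origin at the centre of its underside. Leave alone.
- bowl: Dark rubber mixing bowl, 110 diameter, 60 high, origin at the centre of its underside. Leave alone.

How it is judged (in metres and radians):
On the way, in this order (a step that is already met when the one before it is completed fails the run):
1. the door is pulled fully open (value of joint door above 1.5 rad), for 0.2 s.
2. the flask stands upright on the open door or the chamber floor, let go (z of flask_mid in the frame of kiln_sill between 0.03 and 0.045 m and x of flask_mid in the frame of kiln_sill above -0.15 m and angle between flask_mid's own z axis and vertical below 0.12 rad and contact force between the fingers and flask below 0.1 N and value of joint door above 1.5 rad), for 0.1 s.
3. the flask stands upright well inside the chamber (x of flask_mid in the frame of kiln_sill above 0.047 m and z of flask_mid in the frame of kiln_sill between 0.03 and 0.045 m and angle between flask_mid's own z axis and vertical below 0.12 rad), for 0.2 s.
At the end, for the whole second after the job is handed in: The door is shut to within 0.04 rad and at rest; the flask stands upright (within 7 degrees) on the chamber floor with its near side at least 15 mm inside the kiln's front plane (all of step 3 and value of joint door below 0.04 rad and x of flask_mid in the frame of kiln_sill below 0.18 m and velocity of joint door between -0.02 and 0.02 rad/s and horizontal distance between flask_mid and kiln_sill below 0.2 m); the robot touches nothing.
It fails at once if the flask tips over (angle between flask_mid's own z axis and vertical above 0.7 rad).
It fails at once if the jar, the brick or the bowl is moved by more than 30 mm (distance of any of jar, brick, bowl from where it was at the start of the episode above 0.03 m).
It also fails if it takes over 72 s, if anything falls off the work surface, if the arm or the gripper's body presses on something with over 40 N, if the wrist force passes 120 N, or if a joint passes its speed limit or range.

## Working session

There is one attempt and no reset: what is moved stays moved. The work goes in short steps, Python scripts to look and compute and a tool call to move; the robot and the scene stay as the last step left them, time stands still between calls to the robot, and variables do not carry over. Pictures are saved under pics/ and viewed, and the job is handed in when it is done.

Besides the shell and the picture viewer there is one more tool, called after "Call:" by a JSON object that holds its "name" and its "arguments", one argument or row to a line. play_rows: Moves the arm, as the interface text tells. Its arguments: {"type":"object","properties":{"commands":{"type":"array"},"squeeze":{"type":"number"}},"required":["commands"]}

```bash
ls; mkdir -p pics
python3 - <<'E'
from cell import manip
import cv2,numpy as np
print(manip.read_state())
for n in("side","top"):
    p,d=manip.camera(n); i=manip.camera_info(n)
    print(n,i)
    cv2.imwrite(f"pics/{n}0.png",p[:,:,::-1]); np.save(f"pics/{n}0.npy",d)
E
```

```text
pics
{'clock': 0.0, 'joints': array([-1.18862322e+00,  3.00468436e-01,  1.52159907e+00,  5.73722894e-06,
        1.32070430e+00, -6.66291741e-02]), 'qd': array([ 2.28104377e-03, -6.58564588e-05,  1.97242951e-04,  6.06795356e-04,
       -1.35100674e-03,  8.01129568e-04]), 'effort': array([ 1.30960820e-03, -5.31807625e+01, -3.52742636e+01,  7.08904839e-02,
        2.43537506e-02, -1.24676853e-04]), 'eef_pos': array([ 238.52039191, -495.28695219,  204.8801864 ]), 'eef_rot': array([-3.14041649e+00, -8.40526385e-05,  4.48800808e-01]), 'wrist_force': array([-0.4556998 ,  0.68892183,  0.50384843]), 'moment': array([-5.25557916e-02,  7.11938453e-05, -2.96803051e-02]), 'finger_gap': 93.94122982282089}
side {'intrinsics': array([[415.73119595,   0.        , 270.95611569],
       [  0.        , 415.73119595, 208.71560608],
       [  0.        ,   0.        ,   1.        ]]), 'camera_from_world': array([[ 5.30374671e-01,  8.47739298e-01,  6.38681767e-03,
        -2.82902621e+02],
       [-8.05241465e-01,  5.01401964e-01,  3.16515803e-01,
         3.64652704e+02],
       [ 2.65120522e-01, -1.73014895e-01,  9.48565736e-01,
        -1.63629186e+03],
       [ 0.00000000e+00,  0.00000000e+00,  0.00000000e+00,
         1.00000000e+00]])}
top {'intrinsics': array([[495.19613546,   0.        , 269.56876346],
       [  0.        , 495.19613546, 206.13085093],
       [  0.        ,   0.        ,   1.        ]]), 'camera_from_world': array([[-6.68941901e-03, -9.99971087e-01,  3.61613335e-03,
         7.15292111e+00],
       [ 9.81809138e-01, -5.88163512e-03,  1.89779407e-01,
        -5.22598072e+02],
       [-1.89752651e-01,  4.81986674e-03,  9.81820096e-01,
        -1.37571118e+03],
       [ 0.00000000e+00,  0.00000000e+00,  0.00000000e+00,
         1.00000000e+00]])}
```

View pics/side0.png

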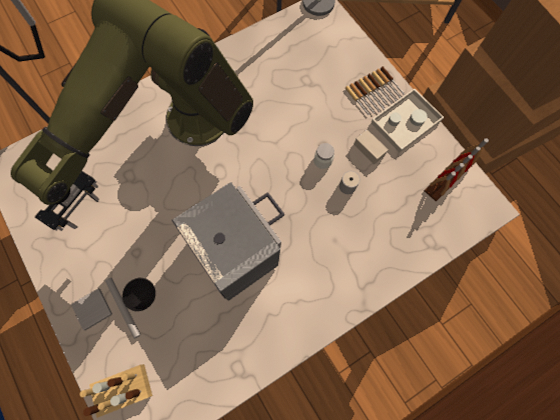

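View pics/top0.png

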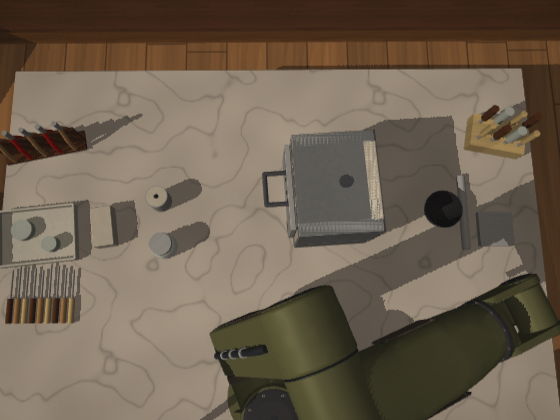

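The side view shows the kiln at about (228,240), its handle at (268,208), the flask (dark hole) at (350,180) and the jar at (324,150). In the top view the handle is at (275,189), the flask at (157,198), the jar at (162,244), the brick at (103,226) and the bowl at (443,209). Next I'll measure these from depth.

```bash
cat > h.py <<'E'
import numpy as np,cv2
from cell import manip
def cloud(d,i):
    K=i["intrinsics"];T=np.linalg.inv(i["camera_from_world"])
    v,u=np.mgrid[:d.shape[0],:d.shape[1]]
    x=(u-K[0,2])/K[0,0]*d; y=(v-K[1,2])/K[1,1]*d
    P=np.stack([x,-y,-d],-1)
    return P@T[:3,:3].T+T[:3,3]
def proj(p,i):
    K=i["intrinsics"];c=i["camera_from_world"]@np.r_[p,1]
    return K[0,0]*c[0]/-c[2]+K[0,2], K[1,1]*-c[1]/-c[2]+K[1,2]
E
python3 - <<'E'
from h import *
np.set_printoptions(precision=1,suppress=True)
for n in("top","side"):
    d=np.load(f"pics/{n}0.npy");i=manip.camera_info(n);P=cloud(d,i)
    np.save(f"pics/{n}P.npy",P)
    pts=dict(top=dict(flask=(157,198),jar=(162,244),hnd=(266,189),brick=(103,220),bowl=(443,209),bench=(230,100),kt=(330,180)),side=dict(flask=(351,181),jar=(325,150),hnd=(276,208),brick=(370,145),bench=(320,260),kt=(240,220)))[n]
    for k,(u,v) in pts.items(): print(n,k,P[v,u])
    Z=P[...,2];X=P[...,0];Y=P[...,1]; ok=d>0
    def box(name,xr,yr,zr):
        m=ok&(X>xr[0])&(X<xr[1])&(Y>yr[0])&(Y<yr[1])&(Z>zr[0])&(Z<zr[1])
        q=P[m]
        if len(q)<5: print(name,len(q));return
        r=cv2.minAreaRect(q[:,:2].astype(np.float32)); c=cv2.minEnclosingCircle(q[:,:2].astype(np.float32))
        print(n,name,len(q),"mean",q.mean(0),"med z",np.median(q[:,2]),"rect",r,"circ",c)
    box("kiln top",(300,900),(-300,100),(252,275))
    f=pts["flask"];p=P[f[1],f[0]]
    box("flask",(p[0]-50,p[0]+50),(p[1]-50,p[1]+50),(68,82))
    j=pts["jar"];p=P[j[1],j[0]]
    box("jar",(p[0]-50,p[0]+50),(p[1]-50,p[1]+50),(78,95))
    j=pts["brick"];p=P[j[1],j[0]]
    box("brick",(p[0]-90,p[0]+90),(p[1]-60,p[1]+60),(44,56))
    j=pts["hnd"];p=P[j[1],j[0]]
    box("hnd",(p[0]-70,p[0]+70),(p[1]-12,p[1]+80),(215,245))
    box("hndbar",(p[0]-70,p[0]+70),(p[1]-10,p[1]+15),(190,245))
E
```

```text
top flask [543.6 323.3  73.1]
top jar [ 252.1   10.7 1449.9]
top hnd [531.6  13.4 231.6]
top brick [485.  480.4  50.3]
top bowl [ 519.9 -512.4    3.4]
top bench [870.3 124.6  -2.6]
top kt [ 547.  -145.1  259.9]
top kiln top 8781 mean [ 538.7 -162.6  260. ] med z 259.9646747837603 rect ((542.3043823242188, -163.02609252929688), (261.0480651855469, 213.60455322265625), 3.4909183979034424) circ ((541.1090087890625, -162.75238037109375), 165.79469299316406)
top flask 383 mean [547.5 326.8  73.7] med z 73.78196233220228 rect ((548.409423828125, 326.9696960449219), (62.23757553100586, 62.46612548828125), 89.84293365478516) circ ((547.9723510742188, 327.13421630859375), 32.29701614379883)
jar 0
top brick 766 mean [467.9 484.3  48.7] med z 48.621652749572945 rect ((467.889404296875, 484.8283996582031), (114.43235778808594, 61.30646514892578), 8.797266960144043) circ ((467.636962890625, 484.5260009765625), 62.18175506591797)
top hnd 199 mean [531.7  14.5 232.7] med z 232.42663746314315 rect ((531.0740356445312, 13.51379108428955), (20.350555419921875, 91.36327362060547), 89.61213684082031) ci
[... 1196 characters left out ...]
e brick 403 mean [470.2 478.4  49.1] med z 48.93301606267619 rect ((469.9239501953125, 478.67169189453125), (115.20030212402344, 61.51155090332031), 8.024713516235352) circ ((468.63238525390625, 481.6251525878906), 62.31245803833008)
side hnd 132 mean [535.3   8.7 233.6] med z 233.59868892909083 rect ((532.527587890625, 7.288975238800049), (91.42998504638672, 22.4687442779541), 0.13066524267196655) circ ((532.531005859375, 5.778061389923096), 46.298274993896484)
side hndbar 127 mean [535.1   9.2 233.5] med z 233.5802773390219 rect ((532.4951171875, 8.404877662658691), (91.59095001220703, 19.725614547729492), 0.7834098935127258) circ ((532.531005859375, 5.778061389923096), 46.298274993896484)
```

Run:
```python
import cv2
a=cv2.imread("pics/top0.png")[110:270,80:400];cv2.imwrite("pics/topc.png",cv2.resize(a,None,fx=2.5,fy=2.5,interpolation=2))
```

```text
(no output)
```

View pics/topc.png

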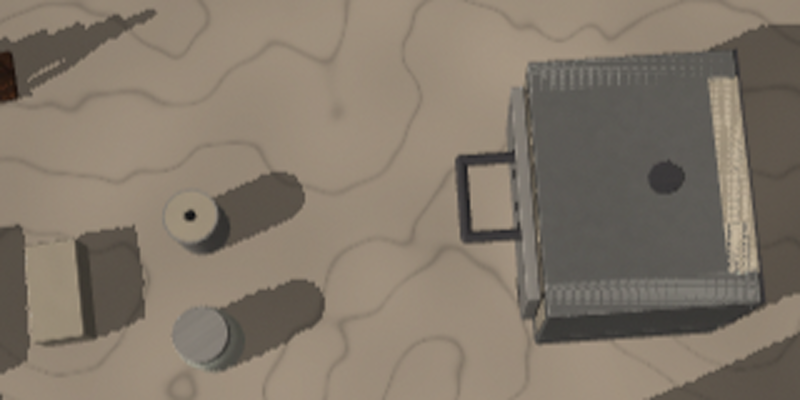

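```bash
cat >> h.py <<'E'
from scipy.spatial.transform import Rotation as Ro, Slerp
import json
S=np.array([536.,-60.2,90.]); A=0.061
E_=np.array([np.cos(A),np.sin(A),0]); N_=np.array([-np.sin(A),np.cos(A),0])
def K(out,lat,up): return S+out*N_+lat*E_+np.array([0,0,up])   # out from mouth, along hinge(+x world), up
def inK(p): d=np.asarray(p)-S; return np.array([d@N_,d@E_,d[2]])
def toolR(z,yhint):
    z=np.array(z,float);z/=np.linalg.norm(z);y=np.array(yhint,float);y-=z*(y@z);y/=np.linalg.norm(y)
    return Ro.from_matrix(np.stack([np.cross(y,z),y,z],1))
def rows(p0,R0,wps,grip=None):
    """wps: list of (pos mm, Rot or None, n)"""
    out=[];p=np.array(p0,float);R=R0
    for (q,Rt,n) in wps:
        q=np.array(q,float);Rt=Rt or R
        sl=Slerp([0,1],Ro.concatenate([R,Rt]));pa=p.copy();
        for k in range(1,n+1):
            pk=pa+(q-pa)*k/n;Rk=sl(k/n)
            d=R.inv().apply(pk-p)/1000;w=(R.inv()*Rk).as_rotvec(degrees=True)
            r={}
            for nm,v,dg in zip(("x","y","z","wx","wy","wz"),list(d)+list(w),(4,4,4,2,2,2)):
                v=round(float(v),dg)
                if v: r[nm]=v
            if grip is not None:r["grip"]=grip
            # propagate rounded
            p=p+R.apply([r.get(c,0)*1000 for c in "xyz"]);R=R*Ro.from_rotvec([r.get(c,0) for c in("wx","wy","wz")],degrees=True)
            out.append(r)
    print(len(out),json.dumps(out).replace('"',"'").replace("'",'"'))
    print("end",p.round(1),R.as_euler("xyz").round(3)); return p,R
def cur():
    s=manip.read_state(); return s["eef_pos"],Ro.from_euler("xyz",s["eef_rot"]),s
E
python3 - <<'E'
from h import *
p,R,s=cur()
print(inK([531.5,12,230]),inK([548.5,325,37]),inK([415,304,0]),inK([469,482,0]))
D=toolR([0,0,-1],E_)
rows(p,R,[(p+[0,0,125],None,3),([380,-250,335],Ro.from_euler("z",35,degrees=True)*R,5),(K(42,0,240),D,6)],grip=0)
E
```

```text
[ 7.23400433e+01 -9.01611757e-02  1.40000000e+02] [383.72153039  35.95938149 -53.        ] [370.89903939 -98.57252448 -90.        ] [545.27601551 -33.82169285 -90.        ]
14 [{"z": -0.0417, "grip": 0}, {"y": -0.0001, "z": -0.0416, "grip": 0}, {"z": -0.0417, "grip": 0}, {"x": 0.0468, "y": -0.0319, "z": -0.001, "wy": -0.01, "wz": -7.0, "grip": 0}, {"x": 0.0503, "y": -0.026, "z": -0.001, "wz": -7.0, "grip": 0}, {"x": 0.0531, "y": -0.0197, "z": -0.0009, "wy": -0.01, "wz": -7.0, "grip": 0}, {"x": 0.0552, "y": -0.0131, "z": -0.001, "wy": -0.01, "wz": -7.0, "grip": 0}, {"x": 0.0563, "y": -0.0062, "z": -0.001, "wy": -0.01, "wz": -7.0, "grip": 0}, {"x": 0.0462, "y": 0.0034, "z": 0.0008, "wx": -0.01, "wz": -5.46, "grip": 0}, {"x": 0.0456, "y": 0.0078, "z": 0.0008, "wx": -0.01, "wz": -5.47, "grip": 0}, {"x": 0.0447, "y": 0.0121, "z": 0.0009, "wx": -0.01, "wy": -0.01, "wz": -5.46, "grip": 0}, {"x": 0.0434, "y": 0.0163, "z": 0.0008, "wx": -0.01, "wz": -5.47, "grip": 0}, {"x": 0.0416, "y": 0.0204, "z": 0.0008, "wx": -0.01, "wz": -5.46, "grip": 0}, {"x": 0.0395, "y": 0.0242, "z": 0.0008, "wx": -0.01, "wz": -5.47, "grip": 0}]
end [533.5 -18.2 330. ] [ 3.142 -0.     1.632]
```

Call:
{"name": "play_rows", "arguments": {
  "commands": [
    {"z":-0.0417,"grip":0},
    {"z":-0.0417,"grip":0},
    {"z":-0.0417,"grip":0},
    {"x":0.0468,"y":-0.0319,"z":-0.001,"wz":-7.0,"grip":0},
    {"x":0.0503,"y":-0.026,"z":-0.001,"wz":-7.0,"grip":0},
    {"x":0.0531,"y":-0.0197,"z":-0.0009,"wz":-7.0,"grip":0},
    {"x":0.0552,"y":-0.0131,"z":-0.001,"wz":-7.0,"grip":0},
    {"x":0.0563,"y":-0.0062,"z":-0.001,"wz":-7.0,"grip":0},
    {"x":0.0462,"y":0.0034,"z":0.0008,"wz":-5.46,"grip":0},
    {"x":0.0456,"y":0.0078,"z":0.0008,"wz":-5.47,"grip":0},
    {"x":0.0447,"y":0.0121,"z":0.0009,"wz":-5.46,"grip":0},
    {"x":0.0434,"y":0.0163,"z":0.0008,"wz":-5.47,"grip":0},
    {"x":0.0416,"y":0.0204,"z":0.0008,"wz":-5.46,"grip":0},
    {"x":0.0395,"y":0.0242,"z":0.0008,"wz":-5.47,"grip":0},
    {"grip":0}
  ]
}}

```text
$.commands[0]: bad value
```

Call:
{"name": "play_rows", "arguments": {
  "commands": [
    {"x":0.0,"y":0.0,"z":-0.0417,"wx":0.0,"wy":0.0,"wz":0.0,"grip":0.0}
  ]
}}

```text
clock: 0.22
eef_pos: [238.2, -494.4, 244.8]
eef_rot: [-3.135, -0.0, 0.449]
wrist_force: [-0.5, 0.4, 0.1]
finger_gap: 87.2
```

```bash
sed -i 's/                if v: r\[nm\]=v/                r[nm]=v+0.0/; s/(4,4,4,2,2,2)/(4,4,4,1,1,1)/' h.py; sed -i 's/if v: r\[nm\]=v/r[nm]=v+0.0/' h.py
python3 - <<'E'
from h import *
p,R,s=cur()
D=toolR([0,0,-1],E_)
rows(p,R,[(p+[0,0,85],None,2),([380,-250,335],Ro.from_euler("z",35,degrees=True)*R,5),(K(42,0,240),D,6)],grip=0.0)
E
```

```text
13 [{"x": 0.0, "y": -0.0003, "z": -0.0425, "wx": 0.0, "wy": 0.0, "wz": 0.0, "grip": 0.0}, {"x": 0.0, "y": -0.0002, "z": -0.0425, "wx": 0.0, "wy": 0.0, "wz": 0.0, "grip": 0.0}, {"x": 0.0468, "y": -0.0318, "z": -0.0008, "wx": 0.0, "wy": 0.0, "wz": -7.0, "grip": 0.0}, {"x": 0.0503, "y": -0.0258, "z": -0.0008, "wx": 0.0, "wy": -0.1, "wz": -7.0, "grip": 0.0}, {"x": 0.053, "y": -0.0195, "z": -0.001, "wx": 0.0, "wy": 0.0, "wz": -7.0, "grip": 0.0}, {"x": 0.0551, "y": -0.0128, "z": -0.0009, "wx": 0.0, "wy": -0.1, "wz": -7.0, "grip": 0.0}, {"x": 0.0562, "y": -0.0061, "z": -0.001, "wx": 0.0, "wy": 0.0, "wz": -7.0, "grip": 0.0}, {"x": 0.0462, "y": 0.0034, "z": 0.0008, "wx": -0.1, "wy": 0.0, "wz": -5.5, "grip": 0.0}, {"x": 0.0456, "y": 0.0078, "z": 0.0009, "wx": 0.0, "wy": 0.0, "wz": -5.4, "grip": 0.0}, {"x": 0.0447, "y": 0.0121, "z": 0.0009, "wx": -0.1, "wy": -0.1, "wz": -5.5, "grip": 0.0}, {"x": 0.0434, "y": 0.0163, "z": 0.0008, "wx": 0.0, "wy": 0.0, "wz": -5.5, "grip": 0.0}, {"x": 0.0416, "y": 0.0204, "z": 0.0008, "wx": -0.1, "wy": 0.0, "wz": -5.4, "grip": 0.0}, {"x": 0.0395, "y": 0.0242, "z": 0.0008, "wx": 0.0, "wy": 0.0, "wz": -5.5, "grip": 0.0}]
end [533.4 -18.2 330. ] [-3.141 -0.     1.632]
```

Call:
{"name": "play_rows", "arguments": {
  "commands": [
    {"x":0.0,"y":0.0,"z":-0.0425,"wx":0.0,"wy":0.0,"wz":0.0,"grip":0.0},
    {"x":0.0,"y":0.0,"z":-0.0425,"wx":0.0,"wy":0.0,"wz":0.0,"grip":0.0},
    {"x":0.0468,"y":-0.0318,"z":-0.0008,"wx":0.0,"wy":0.0,"wz":-7.0,"grip":0.0},
    {"x":0.0503,"y":-0.0258,"z":-0.0008,"wx":0.0,"wy":0.0,"wz":-7.0,"grip":0.0},
    {"x":0.053,"y":-0.0195,"z":-0.001,"wx":0.0,"wy":0.0,"wz":-7.0,"grip":0.0},
    {"x":0.0551,"y":-0.0128,"z":-0.0009,"wx":0.0,"wy":0.0,"wz":-7.0,"grip":0.0},
    {"x":0.0562,"y":-0.0061,"z":-0.001,"wx":0.0,"wy":0.0,"wz":-7.0,"grip":0.0},
    {"x":0.0462,"y":0.0034,"z":0.0008,"wx":0.0,"wy":0.0,"wz":-5.5,"grip":0.0},
    {"x":0.0456,"y":0.0078,"z":0.0009,"wx":0.0,"wy":0.0,"wz":-5.4,"grip":0.0},
    {"x":0.0447,"y":0.0121,"z":0.0009,"wx":0.0,"wy":0.0,"wz":-5.5,"grip":0.0},
    {"x":0.0434,"y":0.0163,"z":0.0008,"wx":0.0,"wy":0.0,"wz":-5.5,"grip":0.0},
    {"x":0.0416,"y":0.0204,"z":0.0008,"wx":0.0,"wy":0.0,"wz":-5.4,"grip":0.0},
    {"x":0.0395,"y":0.0242,"z":0.0008,"wx":0.0,"wy":0.0,"wz":-5.5,"grip":0.0},
    {"x":0.0,"y":0.0,"z":0.0,"wx":0.0,"wy":0.0,"wz":0.0,"grip":0.0}
  ]
}}

```text
clock: 1.98
eef_pos: [534.6, -17.1, 330.6]
eef_rot: [-3.14, -0.0, 1.636]
wrist_force: [-0.6, -0.6, -0.1]
finger_gap: 0.8
```

Run:
```python
from h import *
p,R,s=cur()
print(p,s["eef_rot"],s["joints"].round(3),inK(p),s["finger_gap"])
q,_=manip.camera("top");cv2.imwrite("pics/t1.png",cv2.resize(q[110:330,200:430],None,fx=2.5,fy=2.5)[:,:,::-1])
D=toolR([0,0,-1],E_)
rows(p,R,[(K(42,0,165),D,2),(K(42,0,120),D,1)],grip=0.0)
```

```text
[534.567434   -17.14208678 330.62218484] [-3.13992226e+00 -4.92141698e-04  1.63625528e+00] [-0.101  0.204  1.354  0.     1.585 -0.166] [ 43.06516115   1.19500259 240.62218484] 0.8363711817789509
3 [{"x": -0.0005, "y": -0.0005, "z": 0.0378, "wx": 0.0, "wy": 0.0, "wz": 0.1, "grip": 0.0}, {"x": -0.0006, "y": -0.0006, "z": 0.0378, "wx": -0.1, "wy": 0.0, "wz": 0.2, "grip": 0.0}, {"x": 0.0, "y": 0.0, "z": 0.045, "wx": 0.0, "wy": 0.0, "wz": 0.0, "grip": 0.0}]
end [533.4 -18.3 210. ] [ 3.142 -0.     1.631]
```

View pics/t1.png

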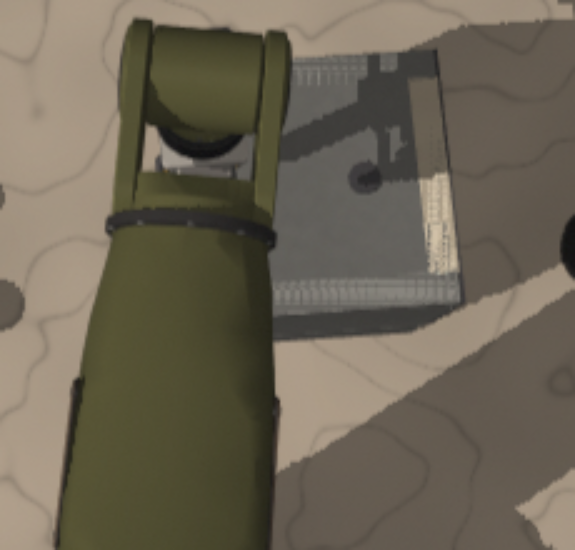

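The arm hides the handle in the top view, but TCP and pose agree with the plan. I'll descend into the gap behind the bar.

Call:
{"name": "play_rows", "arguments": {
  "commands": [
    {"x":-0.0005,"y":-0.0005,"z":0.0378,"wx":0.0,"wy":0.0,"wz":0.1,"grip":0.0},
    {"x":-0.0005,"y":-0.0005,"z":0.0378,"wx":0.0,"wy":0.0,"wz":0.2,"grip":0.0},
    {"x":0.0,"y":0.0,"z":0.045,"wx":0.0,"wy":0.0,"wz":0.0,"grip":0.0},
    {"x":0.0,"y":0.0,"z":0.0,"wx":0.0,"wy":0.0,"wz":0.0,"grip":0.0}
  ]
}}

```text
clock: 2.52
eef_pos: [531.3, -21.1, 208.9]
eef_rot: [-3.136, -0.001, 1.625]
wrist_force: [-0.0, -1.0, 1.1]
finger_gap: 0.4
```

Run:
```python
from h import *
p,R,s=cur()
print(p,s["eef_rot"],s["joints"].round(3),inK(p),s["wrist_force"])
q,_=manip.camera("side");cv2.imwrite("pics/s1.png",cv2.resize(q[130:330,150:380],None,fx=3,fy=3)[:,:,::-1])
w=[]
for th in range(5,45,5):
    a=np.radians(62.5-th); w.append((K(158*np.cos(a)-14,0,158*np.sin(a)-20),None,1))
rows(p,R,w,grip=0.0)
```

```text
[531.34221764 -21.10598997 208.92850176] [-3.13643914e+00 -7.11243652e-04  1.62510681e+00] [-0.109  0.26   1.564 -0.     1.323 -0.163] [ 39.30524672  -2.26586329 118.92850176] [-0.0132505  -0.97236808  1.06468144]
8 [{"x": 0.0316, "y": 0.0021, "z": 0.0057, "wx": 0.0, "wy": 0.0, "wz": 0.0, "grip": 0.0}, {"x": 0.0113, "y": -0.0001, "z": 0.0079, "wx": 0.0, "wy": 0.0, "wz": 0.0, "grip": 0.0}, {"x": 0.0105, "y": 0.0, "z": 0.0089, "wx": 0.0, "wy": 0.0, "wz": 0.0, "grip": 0.0}, {"x": 0.0098, "y": 0.0, "z": 0.0097, "wx": 0.0, "wy": 0.0, "wz": 0.0, "grip": 0.0}, {"x": 0.0088, "y": 0.0, "z": 0.0106, "wx": 0.0, "wy": 0.0, "wz": 0.0, "grip": 0.0}, {"x": 0.0079, "y": 0.0, "z": 0.0113, "wx": 0.0, "wy": 0.0, "wz": 0.0, "grip": 0.0}, {"x": 0.0069, "y": 0.0, "z": 0.0119, "wx": 0.0, "wy": 0.0, "wz": 0.0, "grip": 0.0}, {"x": 0.0058, "y": 0.0001, "z": 0.0125, "wx": 0.0, "wy": 0.0, "wz": 0.0, "grip": 0.0}]
end [528.   71.5 130.5] [-3.136e+00 -1.000e-03  1.625e+00]
```

View pics/s1.png

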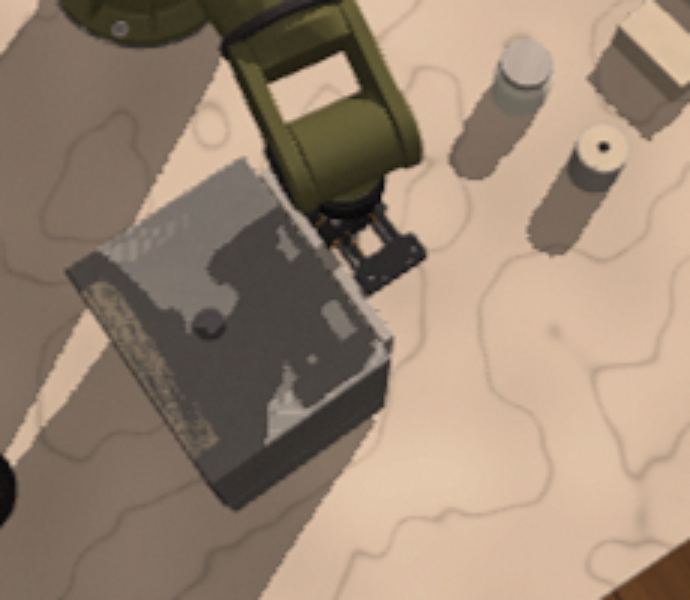

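The gripper is at (375,255) in the crop, right at the door's outer face, and the handle is hidden beneath it. I'll pull now.

Call:
{"name": "play_rows", "arguments": {
  "commands": [
    {"x":0.0158,"y":0.001,"z":0.0025,"wx":0.0,"wy":0.0,"wz":0.0,"grip":0.0},
    {"x":0.0158,"y":0.001,"z":0.0032,"wx":0.0,"wy":0.0,"wz":0.0,"grip":0.0},
    {"x":0.0113,"y":0.0,"z":0.0079,"wx":0.0,"wy":0.0,"wz":0.0,"grip":0.0},
    {"x":0.0105,"y":0.0,"z":0.0089,"wx":0.0,"wy":0.0,"wz":0.0,"grip":0.0},
    {"x":0.0098,"y":0.0,"z":0.0097,"wx":0.0,"wy":0.0,"wz":0.0,"grip":0.0},
    {"x":0.0088,"y":0.0,"z":0.0106,"wx":0.0,"wy":0.0,"wz":0.0,"grip":0.0},
    {"x":0.0079,"y":0.0,"z":0.0113,"wx":0.0,"wy":0.0,"wz":0.0,"grip":0.0},
    {"x":0.0069,"y":0.0,"z":0.0119,"wx":0.0,"wy":0.0,"wz":0.0,"grip":0.0},
    {"x":0.0058,"y":0.0,"z":0.0125,"wx":0.0,"wy":0.0,"wz":0.0,"grip":0.0},
    {"x":0.0,"y":0.0,"z":0.0,"wx":0.0,"wy":0.0,"wz":0.0,"grip":0.0}
  ]
}}

```text
clock: 3.82
eef_pos: [529.0, 72.8, 131.2]
eef_rot: [-3.139, -0.001, 1.627]
wrist_force: [-0.3, 0.5, 0.4]
finger_gap: 0.5
```

Run:
```python
from h import *
p,R,s=cur()
print(p,s["eef_rot"],s["joints"].round(3),inK(p),s["wrist_force"])
for n in("side","top"):
    q,d=manip.camera(n);c=q[130:330,150:380] if n=="side" else q[110:330,200:430]
    cv2.imwrite(f"pics/{n}2.png",cv2.resize(c,None,fx=2.5,fy=2.5)[:,:,::-1])
    P=cloud(d,manip.camera_info(n)); L=(P-S); o=L@N_;l=L@E_;u=L[...,2]
    m=(d>0)&(o>15)&(o<135)&(abs(l)<105)&(abs(l)>70)&(u>40)
    th=np.degrees(np.arctan2(o[m],u[m])); print(n,m.sum(),np.percentile(th,[10,50,90]) if m.sum() else 0, u[m].max() if m.sum() else 0)
```

```text
[529.04967463  72.80463076 131.23723552] [-3.13918325e+00 -5.62887628e-04  1.62724297e+00] [6.800e-02 3.390e-01 1.650e+00 1.000e-03 1.154e+00 1.100e-02] [133.18095933   1.17085353  41.23723552] [-0.25652622  0.52671162  0.3583465 ]
side 1172 [12.42840584 35.2308411  42.7430933 ] 423.71150686613464
top 771 [12.61479817 17.11934367 45.11029313] 421.78291369217766
```

View pics/side2.png

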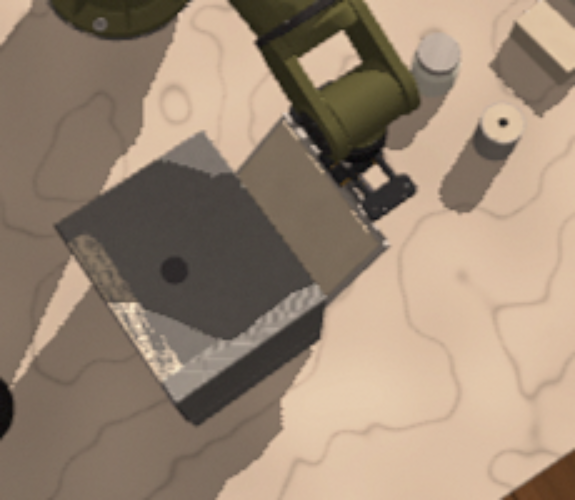

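The door has come down to about 40°, its face visible at (310,210) in the crop. Next I'll go over the edge and press it down from the inside.

Run:
```python
from h import *
p,R,s=cur()
D=toolR([0,0,-1],E_)
rows(p,R,[(K(133,0,150),D,2),(K(62,0,150),D,2),(K(62,0,95),D,1),(K(120,0,80),D,4),(K(138,0,40),D,3),(K(138,0,-1),D,4)],grip=0.0)
```

```text
16 [{"x": 0.0001, "y": -0.0009, "z": -0.0538, "wx": 0.0, "wy": 0.0, "wz": -0.1, "grip": 0.0}, {"x": 0.0001, "y": -0.0009, "z": -0.0538, "wx": 0.0, "wy": 0.0, "wz": -0.2, "grip": 0.0}, {"x": -0.0355, "y": 0.0, "z": 0.0, "wx": 0.0, "wy": 0.0, "wz": 0.0, "grip": 0.0}, {"x": -0.0355, "y": 0.0, "z": -0.0001, "wx": 0.0, "wy": 0.0, "wz": 0.0, "grip": 0.0}, {"x": 0.0, "y": 0.0001, "z": 0.055, "wx": 0.0, "wy": 0.0, "wz": 0.0, "grip": 0.0}, {"x": 0.0145, "y": 0.0, "z": 0.0038, "wx": 0.0, "wy": 0.0, "wz": 0.0, "grip": 0.0}, {"x": 0.0145, "y": 0.0, "z": 0.0037, "wx": 0.0, "wy": 0.0, "wz": 0.0, "grip": 0.0}, {"x": 0.0145, "y": 0.0, "z": 0.0038, "wx": 0.0, "wy": 0.0, "wz": 0.0, "grip": 0.0}, {"x": 0.0145, "y": 0.0, "z": 0.0038, "wx": 0.0, "wy": 0.0, "wz": 0.0, "grip": 0.0}, {"x": 0.006, "y": 0.0, "z": 0.0133, "wx": 0.0, "wy": 0.0, "wz": 0.0, "grip": 0.0}, {"x": 0.006, "y": 0.0, "z": 0.0133, "wx": 0.0, "wy": 0.0, "wz": 0.0, "grip": 0.0}, {"x": 0.006, "y": 0.0, "z": 0.0134, "wx": 0.0, "wy": 0.0, "wz": 0.0, "grip": 0.0}, {"x": 0.0, "y": 0.0, "z": 0.0102, "wx": 0.0, "wy": 0.0, "wz": 0.0, "grip": 0.0}, {"x": 0.0, "y": 0.0, "z": 0.0103, "wx": 0.0, "wy": 0.0, "wz": 0.0, "grip": 0.0}, {"x": 0.0, "y": 0.0, "z": 0.0102, "wx": 0.0, "wy": 0.0, "wz": 0.0, "grip": 0.0}, {"x": -0.0001, "y": 0.0001, "z": 0.0103, "wx": 0.0, "wy": 0.0, "wz": 0.0, "grip": 0.0}]
end [527.6  77.5  89. ] [-3.141 -0.     1.632]
```

Call:
{"name": "play_rows", "arguments": {
  "commands": [
    {"x":0.0,"y":-0.0009,"z":-0.0538,"wx":0.0,"wy":0.0,"wz":-0.1,"grip":0.0},
    {"x":0.0,"y":-0.0009,"z":-0.0538,"wx":0.0,"wy":0.0,"wz":-0.2,"grip":0.0},
    {"x":-0.0355,"y":0.0,"z":0.0,"wx":0.0,"wy":0.0,"wz":0.0,"grip":0.0},
    {"x":-0.0355,"y":0.0,"z":0.0,"wx":0.0,"wy":0.0,"wz":0.0,"grip":0.0},
    {"x":0.0,"y":0.0,"z":0.055,"wx":0.0,"wy":0.0,"wz":0.0,"grip":0.0},
    {"x":0.0145,"y":0.0,"z":0.0038,"wx":0.0,"wy":0.0,"wz":0.0,"grip":0.0},
    {"x":0.0145,"y":0.0,"z":0.0038,"wx":0.0,"wy":0.0,"wz":0.0,"grip":0.0},
    {"x":0.0145,"y":0.0,"z":0.0038,"wx":0.0,"wy":0.0,"wz":0.0,"grip":0.0},
    {"x":0.0145,"y":0.0,"z":0.0038,"wx":0.0,"wy":0.0,"wz":0.0,"grip":0.0},
    {"x":0.006,"y":0.0,"z":0.0133,"wx":0.0,"wy":0.0,"wz":0.0,"grip":0.0},
    {"x":0.006,"y":0.0,"z":0.0133,"wx":0.0,"wy":0.0,"wz":0.0,"grip":0.0},
    {"x":0.006,"y":0.0,"z":0.0134,"wx":0.0,"wy":0.0,"wz":0.0,"grip":0.0},
    {"x":0.0,"y":0.0,"z":0.0102,"wx":0.0,"wy":0.0,"wz":0.0,"grip":0.0},
    {"x":0.0,"y":0.0,"z":0.0103,"wx":0.0,"wy":0.0,"wz":0.0,"grip":0.0},
    {"x":0.0,"y":0.0,"z":0.0102,"wx":0.0,"wy":0.0,"wz":0.0,"grip":0.0},
    {"x":0.0,"y":0.0,"z":0.0103,"wx":0.0,"wy":0.0,"wz":0.0,"grip":0.0}
  ]
}}

```text
clock: 5.92
eef_pos: [527.9, 77.1, 89.4]
eef_rot: [3.141, -0.0, 1.632]
wrist_force: [-41.9, -1.1, 114.7]
finger_gap: 0.3
```

Run:
```python
from h import *
p,R,s=cur()
print(p,s["eef_rot"],s["joints"].round(3),inK(p),s["wrist_force"])
```

```text
[527.88891217  77.09061387  89.39614496] [ 3.14086167e+00 -1.50248803e-04  1.63186420e+00] [0.076 0.389 1.69  0.    1.062 0.015] [137.52973344   0.27353285  -0.60385504] [-41.89733523  -1.11503883 114.72877818]
```

The vertical force is 115 N, close to the 120 N limit, and the arm is very stiff. I'll back off right away and use gentle contacts from here.

Call:
{"name": "play_rows", "arguments": {
  "commands": [
    {"x":0.0,"y":0.0,"z":-0.02,"wx":0.0,"wy":0.0,"wz":0.0,"grip":0.0},
    {"x":0.0,"y":0.0,"z":-0.06,"wx":0.0,"wy":0.0,"wz":0.0,"grip":0.5},
    {"x":0.0,"y":0.0,"z":-0.06,"wx":0.0,"wy":0.0,"wz":0.0,"grip":1.0}
  ]
}}

```text
clock: 6.3
eef_pos: [527.2, 76.7, 229.8]
eef_rot: [-3.14, 0.0, 1.632]
wrist_force: [-0.0, 0.6, -0.4]
finger_gap: 17.1
```

Run:
```python
from h import *
p,R,s=cur()
print(p,s["eef_rot"],s["joints"].round(3),inK(p),s["wrist_force"])
for n in("side",):
    q,d=manip.camera(n);c=q[100:340,130:410]
    cv2.imwrite(f"pics/{n}3.png",cv2.resize(c,None,fx=2.5,fy=2.5)[:,:,::-1])
    P=cloud(d,manip.camera_info(n)); L=(P-S); o=L@N_;l=L@E_;u=L[...,2]
    m=(d>0)&(o>20)&(o<150)&(l<105)&(l>30)&(abs(u)<40)
    f=np.polyfit(o[m],u[m],1); print(m.sum(),f,np.median(u[m]), np.percentile(o[m],[1,99]))
```

```text
[527.20594565  76.70686809 229.76712833] [-3.13988815e+00  4.95788919e-04  1.63169877e+00] [ 0.076  0.244  1.535 -0.     1.365  0.015] [137.18833654  -0.43155738 139.76712833] [-0.02497416  0.57210366 -0.42461116]
802 [ 1.80699045e-04 -1.24223482e+00] -1.2609135994856615 [ 26.16892709 148.36570485]
```

View pics/side3.png

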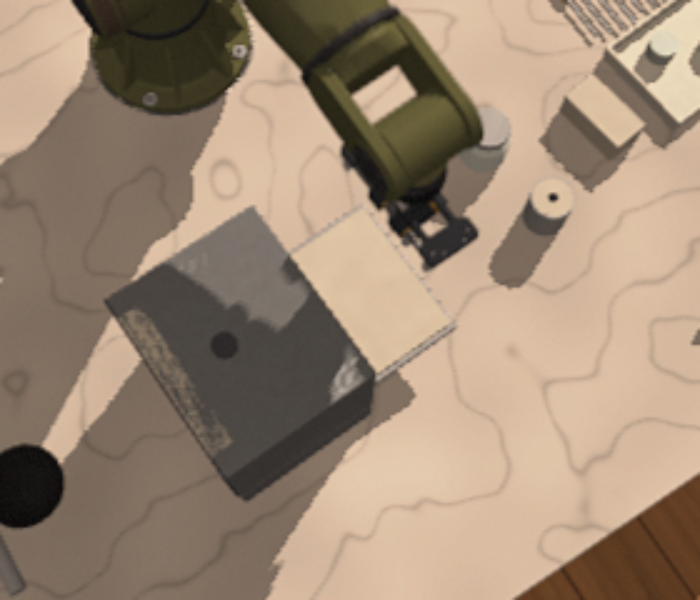

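The door is level (slope 0.0002, face about 1 mm below the sill) and the gripper is clear. Before choosing grasps I'll make a small tilt test to see how the wrist joints turn.

Call:
{"name": "play_rows", "arguments": {
  "commands": [
    {"x":0.0,"y":0.0,"z":0.0,"wx":0.0,"wy":-10.0,"wz":0.0,"grip":1.0},
    {"x":0.0,"y":0.0,"z":0.0,"wx":0.0,"wy":-10.0,"wz":0.0,"grip":1.0},
    {"x":0.0,"y":0.0,"z":0.0,"wx":0.0,"wy":0.0,"wz":0.0,"grip":1.0}
  ]
}}

```text
clock: 6.72
eef_pos: [527.2, 78.4, 227.4]
eef_rot: [-3.139, 0.35, 1.636]
wrist_force: [-0.6, 0.5, 0.6]
finger_gap: 51.1
```

Run:
```python
from h import *
p,R,s=cur()
print(p,s["eef_rot"],s["joints"].round(4),R.apply([0,0,1]))
```

```text
[527.23568265  78.44416354 227.36351968] [-3.13902541  0.35024538  1.6361114 ] [ 0.2502  0.2939  1.5158 -0.3481  1.4116  0.2549] [ 0.01983368 -0.34256309 -0.93928545]
```

Tilting the tool towards the kiln turns joint 4 negative (-0.35 rad at 20°), so about 50° should be reachable. Next I'll move to the flask with the jaws along the hinge direction.

Run:
```python
from h import *
p,R,s=cur()
D=toolR([0,0,-1],E_)
rows(p,R,[(np.array([548.8,324.5,200]),D,5),(np.array([548.8,324.5,75]),D,3),(np.array([548.8,324.5,32]),D,2)],grip=1.0)
```

```text
10 [{"x": 0.0477, "y": 0.0075, "z": -0.0116, "wx": 0.0, "wy": 4.0, "wz": 0.0, "grip": 1.0}, {"x": 0.0485, "y": 0.0075, "z": -0.0083, "wx": 0.0, "wy": 4.0, "wz": 0.1, "grip": 1.0}, {"x": 0.0489, "y": 0.0074, "z": -0.0049, "wx": -0.1, "wy": 4.0, "wz": 0.0, "grip": 1.0}, {"x": 0.0491, "y": 0.0074, "z": -0.0014, "wx": 0.0, "wy": 4.1, "wz": 0.1, "grip": 1.0}, {"x": 0.0491, "y": 0.0073, "z": 0.0021, "wx": 0.0, "wy": 4.0, "wz": 0.0, "grip": 1.0}, {"x": 0.0, "y": 0.0, "z": 0.0417, "wx": 0.0, "wy": 0.0, "wz": 0.0, "grip": 1.0}, {"x": 0.0, "y": 0.0, "z": 0.0416, "wx": 0.0, "wy": 0.0, "wz": 0.0, "grip": 1.0}, {"x": 0.0, "y": 0.0, "z": 0.0417, "wx": 0.0, "wy": 0.0, "wz": 0.0, "grip": 1.0}, {"x": 0.0, "y": 0.0, "z": 0.0215, "wx": 0.0, "wy": 0.0, "wz": 0.0, "grip": 1.0}, {"x": -0.0001, "y": 0.0, "z": 0.0215, "wx": 0.0, "wy": 0.0, "wz": 0.0, "grip": 1.0}]
end [548.8 324.5  32. ] [-3.142e+00 -1.000e-03  1.632e+00]
```

Call:
{"name": "play_rows", "arguments": {
  "commands": [
    {"x":0.0477,"y":0.0075,"z":-0.0116,"wx":0.0,"wy":4.0,"wz":0.0,"grip":1.0},
    {"x":0.0485,"y":0.0075,"z":-0.0083,"wx":0.0,"wy":4.0,"wz":0.1,"grip":1.0},
    {"x":0.0489,"y":0.0074,"z":-0.0049,"wx":0.0,"wy":4.0,"wz":0.0,"grip":1.0},
    {"x":0.0491,"y":0.0074,"z":-0.0014,"wx":0.0,"wy":4.1,"wz":0.1,"grip":1.0},
    {"x":0.0491,"y":0.0073,"z":0.0021,"wx":0.0,"wy":4.0,"wz":0.0,"grip":1.0},
    {"x":0.0,"y":0.0,"z":0.04,"wx":0.0,"wy":0.0,"wz":0.0,"grip":1.0},
    {"x":0.0,"y":0.0,"z":0.03,"wx":0.0,"wy":0.0,"wz":0.0,"grip":1.0},
    {"x":0.0,"y":0.0,"z":0.0,"wx":0.0,"wy":0.0,"wz":0.0,"grip":1.0}
  ]
}}

```text
clock: 7.72
eef_pos: [549.7, 322.1, 129.7]
eef_rot: [-3.138, -0.002, 1.627]
wrist_force: [-0.5, 0.5, 0.8]
finger_gap: 94.4
```

Run:
```python
from h import *
p,R,s=cur()
print(p,s["eef_rot"],s["joints"].round(4),R.apply([0,0,1]),s["finger_gap"])
for n in("side","top"):
    q,d=manip.camera(n);i=manip.camera_info(n)
    if n=="side":c=q[80:280,250:450]
    else:c=q[130:330,80:280]
    print(n,[np.round(proj(v,i),0) for v in ((548.8,324.5,75),p)])
    cv2.imwrite(f"pics/{n}4.png",cv2.resize(c,None,fx=3,fy=3)[:,:,::-1])
D=toolR([0,0,-1],E_)
rows(p,R,[(np.array([548.8,324.5,32]),D,3)],grip=1.0)
```

```text
[549.65952038 322.09637252 129.67415454] [-3.13804412e+00 -2.10887469e-03  1.62745718e+00] [0.4711 0.5593 1.3336 0.0035 1.2511 0.4134] [-0.00366226  0.00190452 -0.99999148] 94.4301213787058
side [array([351., 178.]), array([353., 172.])]
top [array([156., 196.]), array([153., 192.])]
3 [{"x": 0.0007, "y": -0.0001, "z": 0.0326, "wx": -0.1, "wy": 0.0, "wz": -0.1, "grip": 1.0}, {"x": 0.0008, "y": -0.0002, "z": 0.0325, "wx": 0.0, "wy": -0.1, "wz": -0.1, "grip": 1.0}, {"x": 0.0008, "y": -0.0002, "z": 0.0326, "wx": -0.1, "wy": 0.0, "wz": 0.0, "grip": 1.0}]
end [548.8 324.5  32. ] [-3.142 -0.     1.631]
```

View pics/side4.png

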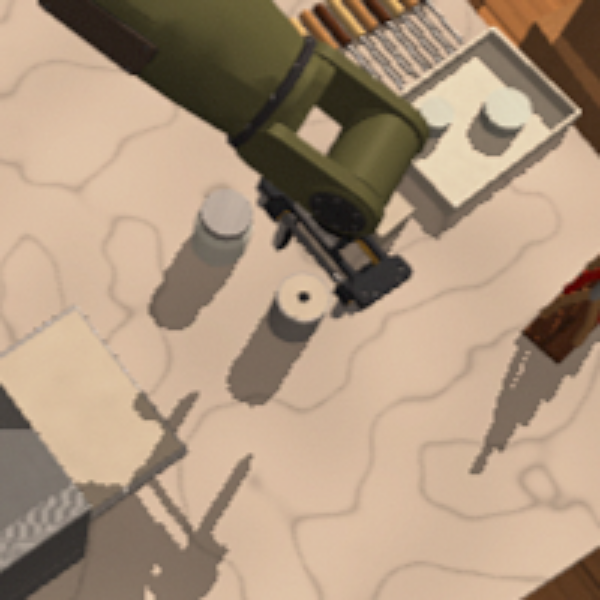

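The finger tips straddle the flask: the hole is at crop (303,296), full-image (351,179), which matches the projected centre. I'll descend and grip.

Call:
{"name": "play_rows", "arguments": {
  "commands": [
    {"x":0.0007,"y":0.0,"z":0.0325,"wx":0.0,"wy":0.0,"wz":-0.1,"grip":1.0},
    {"x":0.0008,"y":0.0,"z":0.0325,"wx":0.0,"wy":0.0,"wz":-0.1,"grip":1.0},
    {"x":0.0008,"y":0.0,"z":0.0325,"wx":0.0,"wy":0.0,"wz":0.0,"grip":1.0},
    {"x":0.0,"y":0.0,"z":0.0,"wx":0.0,"wy":0.0,"wz":0.0,"grip":0.5},
    {"x":0.0,"y":0.0,"z":0.0,"wx":0.0,"wy":0.0,"wz":0.0,"grip":0.5},
    {"x":0.0,"y":0.0,"z":0.0,"wx":0.0,"wy":0.0,"wz":0.0,"grip":0.5},
    {"x":0.0,"y":0.0,"z":0.0,"wx":0.0,"wy":0.0,"wz":0.0,"grip":0.5}
  ],
  "squeeze": 20
}}

```text
clock: 8.7
eef_pos: [551.0, 326.1, 36.3]
eef_rot: [3.138, -0.003, 1.632]
wrist_force: [1.2, 0.1, 7.2]
finger_gap: 63.6
```

Run:
```python
from h import *
p,R,s=cur()
print(p,s["eef_rot"],s["joints"].round(4),s["finger_gap"],inK(p),s["wrist_force"])
D=toolR([0,0,-1],E_)
z=32 # grip TCP height above flask base
rows(p,R,[(p+[0,0,120],None,3),(K(130,0,z+30),D,6),(K(52,0,z+30),D,2),(K(52,0,z+5),D,2)],grip=0.5)
```

```text
[550.9708101  326.13079249  36.27007121] [ 3.13804247e+00 -3.05631320e-03  1.63208917e+00] [0.4767 0.6681 1.3943 0.0016 1.0747 0.4147] 63.57230218104954 [384.69959373  38.49453164 -53.72992879] [1.23725382 0.11031068 7.20736092]
13 [{"x": 0.0001, "y": 0.0001, "z": -0.04, "wx": 0.0, "wy": 0.0, "wz": 0.0, "grip": 0.5}, {"x": 0.0001, "y": 0.0002, "z": -0.04, "wx": 0.0, "wy": 0.0, "wz": 0.0, "grip": 0.5}, {"x": 0.0002, "y": 0.0001, "z": -0.04, "wx": 0.0, "wy": 0.0, "wz": 0.0, "grip": 0.5}, {"x": -0.0425, "y": -0.0064, "z": 0.0006, "wx": 0.0, "wy": 0.0, "wz": 0.0, "grip": 0.5}, {"x": -0.0424, "y": -0.0065, "z": 0.0005, "wx": 0.1, "wy": -0.1, "wz": 0.0, "grip": 0.5}, {"x": -0.0425, "y": -0.0064, "z": 0.0007, "wx": 0.0, "wy": 0.0, "wz": 0.0, "grip": 0.5}, {"x": -0.0424, "y": -0.0064, "z": 0.0006, "wx": 0.0, "wy": 0.0, "wz": 0.0, "grip": 0.5}, {"x": -0.0425, "y": -0.0064, "z": 0.0007, "wx": 0.1, "wy": 0.0, "wz": 0.0, "grip": 0.5}, {"x": -0.0424, "y": -0.0064, "z": 0.0006, "wx": 0.0, "wy": -0.1, "wz": 0.0, "grip": 0.5}, {"x": -0.039, "y": 0.0, "z": 0.0, "wx": 0.0, "wy": 0.0, "wz": 0.0, "grip": 0.5}, {"x": -0.039, "y": -0.0001, "z": 0.0, "wx": 0.0, "wy": 0.0, "wz": 0.0, "grip": 0.5}, {"x": 0.0, "y": 0.0, "z": 0.0125, "wx": 0.0, "wy": 0.0, "wz": 0.0, "grip": 0.5}, {"x": 0.0, "y": 0.0, "z": 0.0125, "wx": 0.0, "wy": 0.0, "wz": 0.0, "grip": 0.5}]
end [532.8  -8.3 127. ] [3.142 0.    1.632]
```

Gripped, with a gap of 63.6 mm on the 64 mm flask. I'll lift it and carry it over the door.

Call:
{"name": "play_rows", "arguments": {
  "commands": [
    {"x":0.0,"y":0.0,"z":-0.03,"wx":0.0,"wy":0.0,"wz":0.0,"grip":0.5},
    {"x":0.0,"y":0.0,"z":-0.045,"wx":0.0,"wy":0.0,"wz":0.0,"grip":0.5},
    {"x":0.0,"y":0.0,"z":-0.045,"wx":0.0,"wy":0.0,"wz":0.0,"grip":0.5},
    {"x":-0.0425,"y":-0.0064,"z":0.0,"wx":0.0,"wy":0.0,"wz":0.0,"grip":0.5},
    {"x":-0.0425,"y":-0.0064,"z":0.0,"wx":0.0,"wy":0.0,"wz":0.0,"grip":0.5},
    {"x":-0.0425,"y":-0.0064,"z":0.0,"wx":0.0,"wy":0.0,"wz":0.0,"grip":0.5},
    {"x":-0.0425,"y":-0.0064,"z":0.0,"wx":0.0,"wy":0.0,"wz":0.0,"grip":0.5},
    {"x":-0.0425,"y":-0.0064,"z":0.0,"wx":0.0,"wy":0.0,"wz":0.0,"grip":0.5},
    {"x":-0.0425,"y":-0.0064,"z":0.0,"wx":0.0,"wy":0.0,"wz":0.0,"grip":0.5},
    {"x":-0.039,"y":0.0,"z":0.0,"wx":0.0,"wy":0.0,"wz":0.0,"grip":0.5},
    {"x":-0.039,"y":0.0,"z":0.0,"wx":0.0,"wy":0.0,"wz":0.0,"grip":0.5},
    {"x":0.0,"y":0.0,"z":0.0,"wx":0.0,"wy":0.0,"wz":0.0,"grip":0.5},
    {"x":0.0,"y":0.0,"z":0.0,"wx":0.0,"wy":0.0,"wz":0.0,"grip":0.5}
  ]
}}

```text
clock: 10.32
eef_pos: [531.7, -8.9, 153.7]
eef_rot: [3.142, -0.002, 1.632]
wrist_force: [-0.1, 0.3, -5.8]
finger_gap: 63.6
```

Run:
```python
from h import *
p,R,s=cur()
print(p,s["eef_rot"],s["joints"].round(4),s["finger_gap"],inK(p),s["wrist_force"])
q,d=manip.camera("side")
cv2.imwrite("pics/s5.png",cv2.resize(q[100:300,170:400],None,fx=3,fy=3)[:,:,::-1])
p,R,s=cur();print(p)
for _ in range(4): manip.camera("top");print(cur()[0])
```

```text
[531.73100602  -8.90867434 153.67279257] [ 3.14156813e+00 -2.15331070e-03  1.63195067e+00] [-0.0867  0.3083  1.6353  0.0023  1.1983 -0.1487] 63.573494732938215 [51.45617491 -1.13422311 63.67279257] [-0.12086007  0.28380706 -5.77340313]
[531.80964538  -8.57425197 153.72079511]
[531.86482069  -8.44733596 153.75234005]
[531.8937175   -8.37901376 153.76692584]
[531.93643064  -8.44832407 153.78303343]
[531.94742526  -8.54575946 153.77298573]
```

View pics/s5.png

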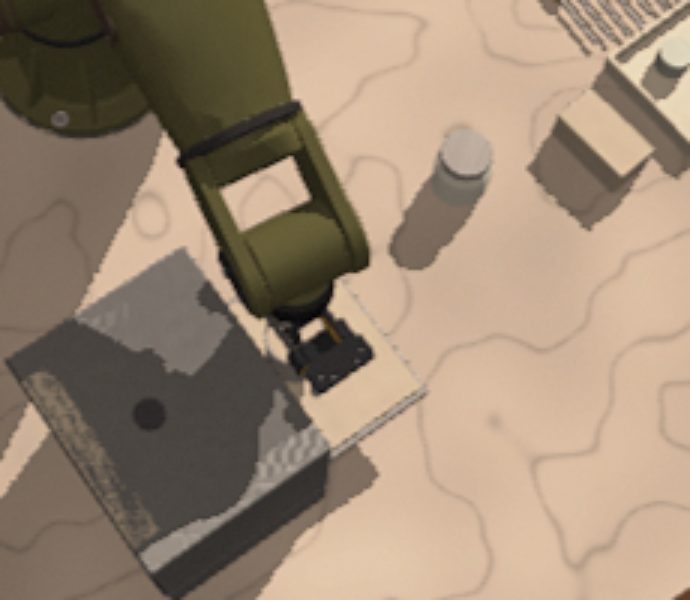

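The flask is held over the door at out ≈ 51 mm, with its base about 30 mm above the door. I'll lower it 27 mm, then in 1 mm steps by force.

Call:
{"name": "play_rows", "arguments": {
  "commands": [
    {"x":0.0,"y":0.0,"z":0.013,"wx":0.0,"wy":0.0,"wz":0.0,"grip":0.5},
    {"x":0.0,"y":0.0,"z":0.013,"wx":0.0,"wy":0.0,"wz":0.0,"grip":0.5},
    {"x":0.0,"y":0.0,"z":0.001,"wx":0.0,"wy":0.0,"wz":0.0,"grip":0.5},
    {"x":0.0,"y":0.0,"z":0.0,"wx":0.0,"wy":0.0,"wz":0.0,"grip":0.5}
  ]
}}

```text
clock: 11.08
eef_pos: [531.8, -9.1, 126.3]
eef_rot: [-3.141, -0.002, 1.632]
wrist_force: [0.1, 0.4, -5.1]
finger_gap: 63.3
```

Call:
{"name": "play_rows", "arguments": {
  "commands": [
    {"x":0.0,"y":0.0,"z":0.001,"wx":0.0,"wy":0.0,"wz":0.0,"grip":0.5},
    {"x":0.0,"y":0.0,"z":0.0005,"wx":0.0,"wy":0.0,"wz":0.0,"grip":0.5},
    {"x":0.0,"y":0.0,"z":0.0,"wx":0.0,"wy":0.0,"wz":0.0,"grip":0.5}
  ]
}}

```text
clock: 11.45
eef_pos: [532.0, -9.2, 125.5]
eef_rot: [3.141, -0.002, 1.632]
wrist_force: [-1.6, -0.4, -3.3]
finger_gap: 63.6
```

Call:
{"name": "play_rows", "arguments": {
  "commands": [
    {"x":0.0,"y":0.0,"z":0.0005,"wx":0.0,"wy":0.0,"wz":0.0,"grip":0.5},
    {"x":0.0,"y":0.0,"z":0.0,"wx":0.0,"wy":0.0,"wz":0.0,"grip":0.5}
  ]
}}

```text
clock: 11.7
eef_pos: [532.1, -9.2, 125.4]
eef_rot: [3.141, -0.002, 1.632]
wrist_force: [-4.2, -0.1, 5.7]
finger_gap: 63.3
```

Call:
{"name": "play_rows", "arguments": {
  "commands": [
    {"x":0.0,"y":0.0,"z":0.0005,"wx":0.0,"wy":0.0,"wz":0.0,"grip":0.5},
    {"x":0.0,"y":0.0,"z":0.0,"wx":0.0,"wy":0.0,"wz":0.0,"grip":0.5}
  ]
}}

```text
clock: 11.95
eef_pos: [532.1, -9.2, 125.4]
eef_rot: [3.14, -0.002, 1.632]
wrist_force: [-8.4, -0.2, 11.2]
finger_gap: 63.4
```

The flask is on the door (+11 N). I'll open the fingers and lift away.

Call:
{"name": "play_rows", "arguments": {
  "commands": [
    {"x":0.0,"y":0.0,"z":0.0,"wx":0.0,"wy":0.0,"wz":0.0,"grip":1.0},
    {"x":0.0,"y":0.0,"z":0.0,"wx":0.0,"wy":0.0,"wz":0.0,"grip":1.0},
    {"x":0.0,"y":0.0,"z":0.0,"wx":0.0,"wy":0.0,"wz":0.0,"grip":1.0},
    {"x":0.0,"y":0.0,"z":0.0,"wx":0.0,"wy":0.0,"wz":0.0,"grip":1.0},
    {"x":0.0,"y":0.0,"z":0.0,"wx":0.0,"wy":0.0,"wz":0.0,"grip":1.0},
    {"x":0.0,"y":0.0,"z":-0.03,"wx":0.0,"wy":0.0,"wz":0.0,"grip":1.0},
    {"x":0.0,"y":0.0,"z":-0.05,"wx":0.0,"wy":0.0,"wz":0.0,"grip":1.0},
    {"x":0.0,"y":0.0,"z":-0.04,"wx":0.0,"wy":0.0,"wz":0.0,"grip":1.0}
  ]
}}

```text
clock: 12.95
eef_pos: [532.0, -9.4, 246.2]
eef_rot: [3.14, -0.002, 1.632]
wrist_force: [0.2, 0.7, -0.3]
finger_gap: 94.5
```

Run:
```python
from h import *
p,R,s=cur()
print(p,s["joints"].round(4),s["finger_gap"],inK(p),s["wrist_force"])
t=np.radians(48)
T=toolR(-np.sin(t)*N_-np.cos(t)*np.array([0,0,1]),E_)
rows(p,R,[(K(150,0,150),toolR(-np.sin(t/2)*N_-np.cos(t/2)*np.array([0,0,1]),E_),3),(K(180,0,130),T,3)],grip=0.43)
```

```text
[532.01803287  -9.38175238 246.1995122 ] [-0.0874  0.23    1.514   0.0018  1.3963 -0.1491] 94.45027558308735 [ 50.96647897  -0.87656997 156.1995122 ] [ 0.20184541  0.65101588 -0.28854851]
6 [{"x": 0.033, "y": 0.0003, "z": 0.0021, "wx": 0.0, "wy": -8.0, "wz": 0.0, "grip": 0.43}, {"x": 0.033, "y": 0.0003, "z": -0.0025, "wx": 0.1, "wy": -8.1, "wz": 0.0, "grip": 0.43}, {"x": 0.0323, "y": 0.0003, "z": -0.0071, "wx": 0.0, "wy": -8.0, "wz": 0.0, "grip": 0.43}, {"x": 0.0118, "y": 0.0, "z": 0.002, "wx": 0.0, "wy": -8.0, "wz": 0.0, "grip": 0.43}, {"x": 0.0121, "y": 0.0, "z": 0.0004, "wx": 0.0, "wy": -8.0, "wz": 0.0, "grip": 0.43}, {"x": 0.0119, "y": 0.0, "z": -0.0013, "wx": 0.0, "wy": -8.0, "wz": 0.0, "grip": 0.43}]
end [525.  119.4 220. ] [-3.141  0.838  1.632]
```

Call:
{"name": "play_rows", "arguments": {
  "commands": [
    {"x":0.033,"y":0.0003,"z":0.0,"wx":0.0,"wy":-8.0,"wz":0.0,"grip":0.43},
    {"x":0.033,"y":0.0003,"z":-0.0025,"wx":0.0,"wy":-8.0,"wz":0.0,"grip":0.43},
    {"x":0.0323,"y":0.0003,"z":-0.0071,"wx":0.0,"wy":-8.0,"wz":0.0,"grip":0.43},
    {"x":0.0118,"y":0.0,"z":0.002,"wx":0.0,"wy":-8.0,"wz":0.0,"grip":0.43},
    {"x":0.0121,"y":0.0,"z":0.0004,"wx":0.0,"wy":-8.0,"wz":0.0,"grip":0.43},
    {"x":0.0119,"y":0.0,"z":-0.0013,"wx":0.0,"wy":-8.0,"wz":0.0,"grip":0.43},
    {"x":0.0,"y":0.0,"z":0.0,"wx":0.0,"wy":0.0,"wz":0.0,"grip":0.43},
    {"x":0.0,"y":0.0,"z":0.0,"wx":0.0,"wy":0.0,"wz":0.0,"grip":0.43}
  ]
}}

```text
clock: 13.95
eef_pos: [525.2, 119.3, 220.7]
eef_rot: [3.14, 0.834, 1.631]
wrist_force: [0.4, -0.4, -0.6]
finger_gap: 40.3
```

Run:
```python
from h import *
p,R,s=cur()
print(p,s["joints"].round(4),s["finger_gap"],inK(p),s["wrist_force"],inK(S+R.apply([0,0,1])))
for n in("side","top"):
    q,d=manip.camera(n)
    c=q[100:300,170:400] if n=="side" else q[120:320,170:400]
    cv2.imwrite(f"pics/{n}6.png",cv2.resize(c,None,fx=3,fy=3)[:,:,::-1])
    P=cloud(d,manip.camera_info(n)); L=(P-S); o=L@N_;l=L@E_;u=L[...,2]
    m=(d>0)&(o>0)&(o<100)&(abs(l)<60)&(u>66)&(u<82)
    if m.sum()>20: print(n,m.sum(),np.median(u[m]),cv2.minEnclosingCircle(np.stack([o[m],l[m]],1).astype(np.float32)))
```

```text
[525.21554631 119.28779841 220.70872339] [ 0.4963  0.4845  1.4415 -0.7381  1.629   0.5524] 40.27275942261548 [1.79811409e+02 1.77571479e-01 1.30708723e+02] [ 0.40720675 -0.38804807 -0.56451817] [-0.74037385  0.00090987 -0.67219472]
side 303 74.37685361827425 ((47.16328430175781, -2.7983908653259277), 32.4554557800293)
top 446 73.41892543722781 ((52.76713180541992, -2.8439102172851562), 32.35472869873047)
```

View pics/side6.png

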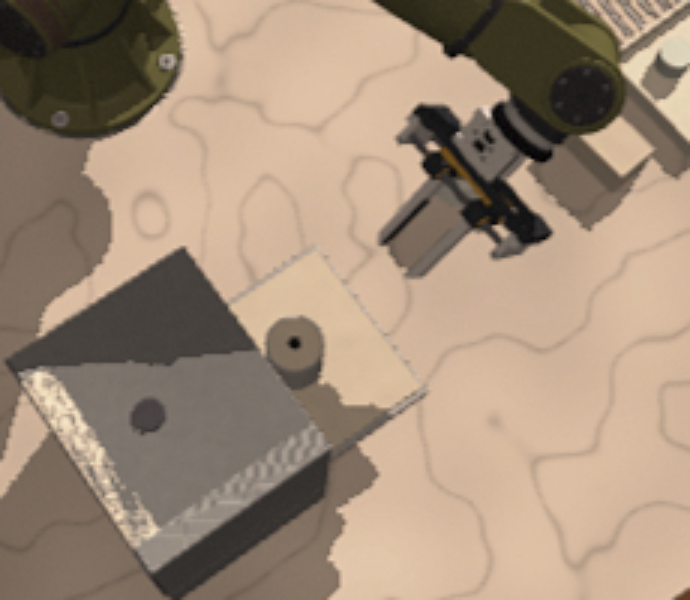

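View pics/top6.png

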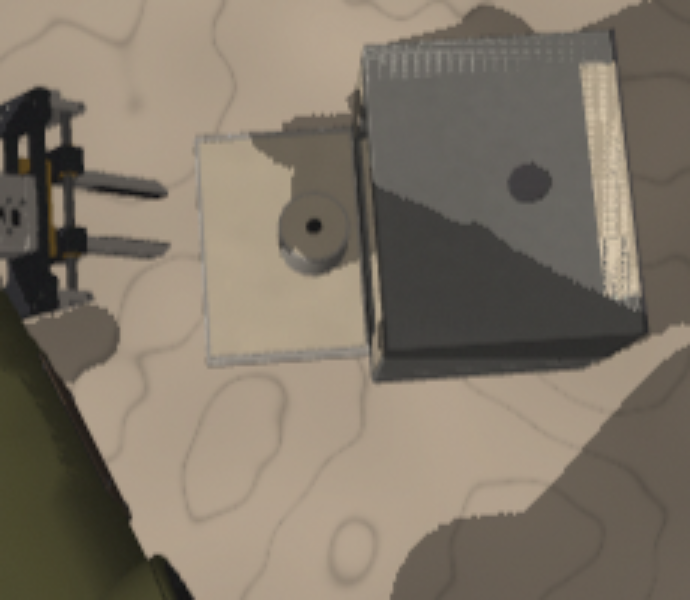

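The flask stands upright on the open door at out ≈ 50, lateral ≈ -3 mm, shown by the hole at (293,343) in the side crop. The tool's tilted pose was reached with joint 4 at -0.74 rad. I'll push at about 30 mm height with the fingers 40 mm apart.

Run:
```python
from h import *
p,R,s=cur()
t=np.radians(48)
T=toolR(-np.sin(t)*N_-np.cos(t)*np.array([0,0,1]),E_)
rows(p,R,[(K(125,-2.5,30),T,3),(K(-38,-2,30),T,14),(K(-38,-2,30),T,1)],grip=0.43)
```

```text
18 [{"x": 0.0128, "y": -0.001, "z": 0.0361, "wx": 0.0, "wy": -0.1, "wz": 0.0, "grip": 0.43}, {"x": 0.0129, "y": -0.0009, "z": 0.0361, "wx": 0.0, "wy": 0.0, "wz": -0.1, "grip": 0.43}, {"x": 0.0129, "y": -0.001, "z": 0.036, "wx": 0.1, "wy": -0.1, "wz": 0.0, "grip": 0.43}, {"x": -0.0078, "y": 0.0, "z": 0.0087, "wx": 0.0, "wy": 0.0, "wz": 0.0, "grip": 0.43}, {"x": -0.0078, "y": 0.0001, "z": 0.0086, "wx": 0.0, "wy": 0.0, "wz": 0.0, "grip": 0.43}, {"x": -0.0078, "y": 0.0, "z": 0.0087, "wx": 0.0, "wy": 0.0, "wz": 0.0, "grip": 0.43}, {"x": -0.0078, "y": 0.0001, "z": 0.0086, "wx": 0.0, "wy": 0.0, "wz": 0.0, "grip": 0.43}, {"x": -0.0078, "y": 0.0, "z": 0.0087, "wx": 0.0, "wy": 0.0, "wz": 0.0, "grip": 0.43}, {"x": -0.0078, "y": 0.0001, "z": 0.0086, "wx": 0.0, "wy": 0.0, "wz": 0.0, "grip": 0.43}, {"x": -0.0077, "y": 0.0, "z": 0.0087, "wx": 0.0, "wy": 0.0, "wz": 0.0, "grip": 0.43}, {"x": -0.0078, "y": 0.0001, "z": 0.0086, "wx": 0.0, "wy": 0.0, "wz": 0.0, "grip": 0.43}, {"x": -0.0078, "y": 0.0, "z": 0.0087, "wx": 0.0, "wy": 0.0, "wz": 0.0, "grip": 0.43}, {"x": -0.0078, "y": 0.0001, "z": 0.0086, "wx": 0.0, "wy": 0.0, "wz": 0.0, "grip": 0.43}, {"x": -0.0078, "y": 0.0, "z": 0.0087, "wx": 0.0, "wy": 0.0, "wz": 0.0, "grip": 0.43}, {"x": -0.0078, "y": 0.0001, "z": 0.0086, "wx": 0.0, "wy": 0.0, "wz": 0.0, "grip": 0.43}, {"x": -0.0078, "y": 0.0, "z": 0.0087, "wx": 0.0, "wy": 0.0, "wz": 0.0, "grip": 0.43}, {"x": -0.0078, "y": 0.0001, "z": 0.0086, "wx": 0.0, "wy": 0.0, "wz": 0.0, "grip": 0.43}, {"x": 0.0, "y": 0.0, "z": 0.0, "wx": 0.0, "wy": 0.0, "wz": 0.0, "grip": 0.43}]
end [536.3 -98.2 120. ] [-3.141  0.837  1.631]
```

Half the push first, then check.

Call:
{"name": "play_rows", "arguments": {
  "commands": [
    {"x":0.0128,"y":-0.001,"z":0.036,"wx":0.0,"wy":0.0,"wz":0.0,"grip":0.43},
    {"x":0.0129,"y":-0.001,"z":0.036,"wx":0.0,"wy":-0.1,"wz":0.0,"grip":0.43},
    {"x":0.0129,"y":-0.001,"z":0.036,"wx":0.0,"wy":-0.1,"wz":0.0,"grip":0.43},
    {"x":-0.0078,"y":0.0,"z":0.0087,"wx":0.0,"wy":0.0,"wz":0.0,"grip":0.43},
    {"x":-0.0078,"y":0.0,"z":0.0087,"wx":0.0,"wy":0.0,"wz":0.0,"grip":0.43},
    {"x":-0.0078,"y":0.0,"z":0.0087,"wx":0.0,"wy":0.0,"wz":0.0,"grip":0.43},
    {"x":-0.0078,"y":0.0,"z":0.0087,"wx":0.0,"wy":0.0,"wz":0.0,"grip":0.43},
    {"x":-0.0078,"y":0.0,"z":0.0087,"wx":0.0,"wy":0.0,"wz":0.0,"grip":0.43},
    {"x":-0.0078,"y":0.0,"z":0.0087,"wx":0.0,"wy":0.0,"wz":0.0,"grip":0.43},
    {"x":0.0,"y":0.0,"z":0.0,"wx":0.0,"wy":0.0,"wz":0.0,"grip":0.43}
  ]
}}

```text
clock: 15.3
eef_pos: [529.7, -5.5, 119.5]
eef_rot: [3.14, 0.839, 1.63]
wrist_force: [0.9, 0.2, 0.7]
finger_gap: 40.7
```

```bash
cat > fl.py <<'E'
from h import *
def look(tag):
    p,R,s=cur()
    print(p.round(1),s["clock"],s["joints"].round(3),round(s["finger_gap"],1),"K",inK(p).round(1),s["wrist_force"].round(1))
    for n in("side","top"):
        q,d=manip.camera(n)
        c=q[100:300,170:400] if n=="side" else q[120:320,170:400]
        cv2.imwrite(f"pics/{n}{tag}.png",cv2.resize(c,None,fx=3,fy=3)[:,:,::-1])
        P=cloud(d,manip.camera_info(n)); L=(P-S); o=L@N_;l=L@E_;u=L[...,2]
        m=(d>0)&(o>-100)&(o<100)&(abs(l)<60)&(u>66)&(u<80)&(q.min(-1)>70)
        if m.sum()>20: print(n,m.sum(),np.median(u[m]),cv2.minEnclosingCircle(np.stack([o[m],l[m]],1).astype(np.float32)))
E
python3 -c "
from fl import *;look('7')"
```

```text
[529.7  -5.5 119.5] 15.3 [ 0.295  0.515  1.667 -0.842  1.326  0.609] 40.7 K [55.  -2.9 29.5] [0.9 0.2 0.7]
side 235 74.53680459647353 ((56.05241012573242, -6.380497932434082), 52.18230438232422)
top 424 73.51310117888579 ((52.473270416259766, -6.007574558258057), 54.61784744262695)
```

View pics/side7.png

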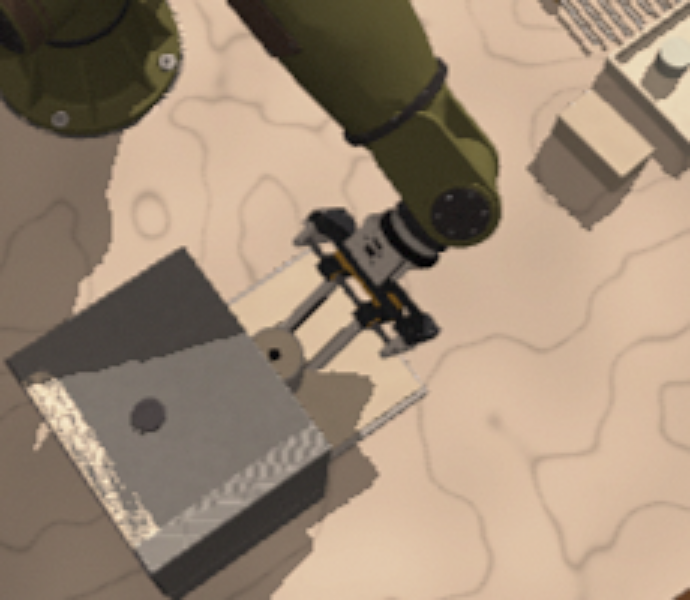

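The push works: the flask is upright with its hole at (275,355), centred between the fingers. I'll continue to the full depth.

Call:
{"name": "play_rows", "arguments": {
  "commands": [
    {"x":-0.0078,"y":0.0,"z":0.0087,"wx":0.0,"wy":0.0,"wz":0.0,"grip":0.43},
    {"x":-0.0078,"y":0.0,"z":0.0087,"wx":0.0,"wy":0.0,"wz":0.0,"grip":0.43},
    {"x":-0.0078,"y":0.0,"z":0.0087,"wx":0.0,"wy":0.0,"wz":0.0,"grip":0.43},
    {"x":-0.0078,"y":0.0,"z":0.0087,"wx":0.0,"wy":0.0,"wz":0.0,"grip":0.43},
    {"x":-0.0078,"y":0.0,"z":0.0087,"wx":0.0,"wy":0.0,"wz":0.0,"grip":0.43},
    {"x":0.0,"y":0.0,"z":0.0,"wx":0.0,"wy":0.0,"wz":0.0,"grip":0.43}
  ]
}}

```text
clock: 16.15
eef_pos: [533.1, -64.1, 119.2]
eef_rot: [3.141, 0.84, 1.631]
wrist_force: [0.2, 1.8, -1.6]
finger_gap: 40.4
```

```bash
python3 -c "
from fl import *;look('8')"
```

```text
[533.1 -64.1 119.2] 16.15 [ 0.189  0.489  1.71  -0.891  1.251  0.563] 40.4 K [-3.7 -3.2 29.2] [ 0.2  1.8 -1.6]
side 49 72.32165656138636 ((34.85897445678711, -3.4425857067108154), 35.166019439697266)
top 55 74.16119494190889 ((38.24801254272461, -5.733256816864014), 34.57339096069336)
```

View pics/top8.png

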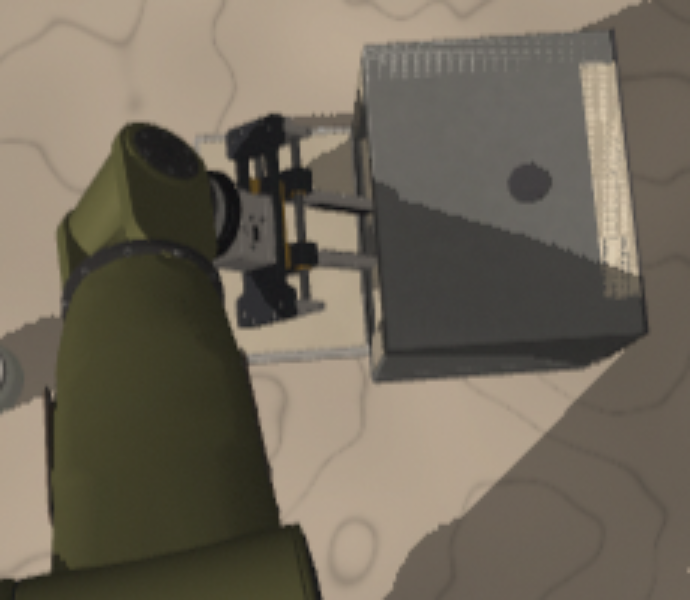

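Call:
{"name": "play_rows", "arguments": {
  "commands": [
    {"x":-0.0078,"y":0.0,"z":0.0087,"wx":0.0,"wy":0.0,"wz":0.0,"grip":0.43},
    {"x":-0.0078,"y":0.0,"z":0.0087,"wx":0.0,"wy":0.0,"wz":0.0,"grip":0.43},
    {"x":-0.0066,"y":0.0,"z":0.0074,"wx":0.0,"wy":0.0,"wz":0.0,"grip":0.43},
    {"x":0.0,"y":0.0,"z":0.0,"wx":0.0,"wy":0.0,"wz":0.0,"grip":0.43},
    {"x":0.0,"y":0.0,"z":0.0,"wx":0.0,"wy":0.0,"wz":0.0,"grip":0.43}
  ]
}}

```text
clock: 16.88
eef_pos: [535.3, -96.6, 119.4]
eef_rot: [3.141, 0.84, 1.631]
wrist_force: [0.1, -0.4, -0.5]
finger_gap: 40.5
```

```bash
python3 -c "
from fl import *;look('9')"
```

```text
[535.3 -96.6 119.4] 16.875 [ 0.129  0.479  1.725 -0.918  1.208  0.536] 40.5 K [-36.3  -2.9  29.4] [ 0.1 -0.4 -0.5]
top 33 76.04579425936959 ((10.616395950317383, -5.522763252258301), 32.7991943359375)
```

View pics/top9.png

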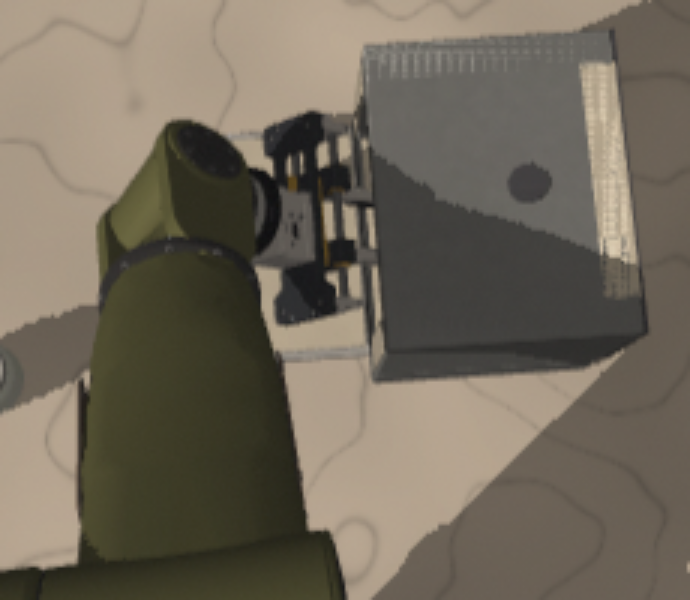

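The push is done at TCP out = -36, which puts the flask centre about 67 mm inside the kiln. I'll retreat straight out, shut the fingers and go to the bare side of the door (lateral +82).

```bash
cat >> h.py <<'E'
def tilt(deg):
    t=np.radians(deg); return toolR(-np.sin(t)*N_-np.cos(t)*np.array([0,0,1]),E_)
def doorpose(phi,lat=82,c=25):
    t=50 if phi<=40 else 50-18*(phi-40)/50
    tr=np.radians(t);d=np.array([-np.sin(tr),-np.cos(tr)]);u=np.array([-np.cos(tr),np.sin(tr)])
    f=np.radians(phi);a=np.array([np.cos(f),np.sin(f)]);b=np.array([np.sin(f),-np.cos(f)])
    q=(155*a+18*b+c*d-8*u) if phi<=40 else ((155-c)*a+18*b-8*u)
    return K(q[0],lat,q[1]),tilt(t)
E
python3 - <<'E'
from h import *
p,R,s=cur()
T=tilt(50)
q0,_=doorpose(0); k0=inK(q0); print(k0)
rows(p,R,[(K(190,-3,32),None,5),(K(230,82,32),T,4),(K(k0[0]+8+50,82,k0[2]-12+35),T,2)],grip=0.0)
E
```

```text
[140.9911898   82.         -40.19804579]
11 [{"x": 0.0298, "y": 0.0, "z": -0.034, "wx": 0.0, "wy": 0.0, "wz": 0.0, "grip": 0.0}, {"x": 0.0298, "y": 0.0, "z": -0.034, "wx": 0.0, "wy": 0.0, "wz": 0.0, "grip": 0.0}, {"x": 0.0297, "y": 0.0, "z": -0.034, "wx": 0.0, "wy": 0.0, "wz": 0.0, "grip": 0.0}, {"x": 0.0298, "y": 0.0, "z": -0.0341, "wx": 0.0, "wy": 0.0, "wz": 0.0, "grip": 0.0}, {"x": 0.0298, "y": 0.0, "z": -0.034, "wx": 0.0, "wy": 0.0, "wz": 0.0, "grip": 0.0}, {"x": 0.0067, "y": 0.0212, "z": -0.0074, "wx": 0.0, "wy": -0.5, "wz": 0.0, "grip": 0.0}, {"x": 0.0066, "y": 0.0213, "z": -0.0075, "wx": 0.0, "wy": -0.4, "wz": 0.0, "grip": 0.0}, {"x": 0.0066, "y": 0.0212, "z": -0.0075, "wx": 0.0, "wy": -0.5, "wz": 0.0, "grip": 0.0}, {"x": 0.0065, "y": 0.0213, "z": -0.0076, "wx": 0.0, "wy": -0.5, "wz": 0.0, "grip": 0.0}, {"x": 0.0089, "y": 0.0, "z": 0.0277, "wx": 0.0, "wy": 0.0, "wz": 0.0, "grip": 0.0}, {"x": 0.0088, "y": -0.0001, "z": 0.0277, "wx": 0.0, "wy": 0.0, "wz": 0.0, "grip": 0.0}]
end [605.7 143.4  72.8] [3.141 0.873 1.631]
```

Call:
{"name": "play_rows", "arguments": {
  "commands": [
    {"x":0.0075,"y":0.0,"z":-0.0085,"wx":0.0,"wy":0.0,"wz":0.0,"grip":0.43},
    {"x":0.0223,"y":0.0,"z":-0.0255,"wx":0.0,"wy":0.0,"wz":0.0,"grip":0.43},
    {"x":0.0298,"y":0.0,"z":-0.034,"wx":0.0,"wy":0.0,"wz":0.0,"grip":0.43},
    {"x":0.0298,"y":0.0,"z":-0.034,"wx":0.0,"wy":0.0,"wz":0.0,"grip":0.0},
    {"x":0.0298,"y":0.0,"z":-0.034,"wx":0.0,"wy":0.0,"wz":0.0,"grip":0.0},
    {"x":0.0298,"y":0.0,"z":-0.034,"wx":0.0,"wy":0.0,"wz":0.0,"grip":0.0},
    {"x":0.0067,"y":0.0212,"z":-0.0075,"wx":0.0,"wy":-0.5,"wz":0.0,"grip":0.0},
    {"x":0.0067,"y":0.0212,"z":-0.0075,"wx":0.0,"wy":-0.5,"wz":0.0,"grip":0.0},
    {"x":0.0067,"y":0.0212,"z":-0.0075,"wx":0.0,"wy":-0.5,"wz":0.0,"grip":0.0},
    {"x":0.0067,"y":0.0212,"z":-0.0075,"wx":0.0,"wy":-0.5,"wz":0.0,"grip":0.0},
    {"x":0.0,"y":0.0,"z":0.0,"wx":0.0,"wy":0.0,"wz":0.0,"grip":0.0},
    {"x":0.0,"y":0.0,"z":0.0,"wx":0.0,"wy":0.0,"wz":0.0,"grip":0.0}
  ]
}}

```text
clock: 18.48
eef_pos: [602.9, 174.8, 121.2]
eef_rot: [-3.141, 0.875, 1.633]
wrist_force: [-1.2, 0.1, 0.8]
finger_gap: 0.4
```

Run:
```python
from fl import *
look('10')
p,R,s=cur()
T=tilt(50)
k0=inK(doorpose(0)[0])
rows(p,R,[(K(k0[0]+8+50,82,k0[2]-12+42),T,3),(K(k0[0]+8,82,k0[2]-12),T,3)],grip=0.0)
```

```text
[602.9 174.8 121.2] 18.475 [ 0.523  0.815  1.169 -0.759  1.625  0.607] 0.4 K [230.5  81.1  31.2] [-1.2  0.1  0.8]
6 [{"x": 0.004, "y": 0.0002, "z": 0.0169, "wx": 0.0, "wy": 0.0, "wz": 0.0, "grip": 0.0}, {"x": 0.004, "y": 0.0003, "z": 0.017, "wx": 0.0, "wy": 0.1, "wz": 0.0, "grip": 0.0}, {"x": 0.004, "y": 0.0002, "z": 0.0169, "wx": 0.0, "wy": 0.0, "wz": 0.0, "grip": 0.0}, {"x": 0.0, "y": 0.0, "z": 0.0218, "wx": 0.0, "wy": 0.0, "wz": 0.0, "grip": 0.0}, {"x": 0.0, "y": 0.0, "z": 0.0217, "wx": 0.0, "wy": 0.0, "wz": 0.0, "grip": 0.0}, {"x": 0.0, "y": 0.0, "z": 0.0218, "wx": 0.0, "wy": 0.0, "wz": 0.0, "grip": 0.0}]
end [608.8  93.5  37.8] [3.141 0.873 1.632]
```

View pics/side10.png

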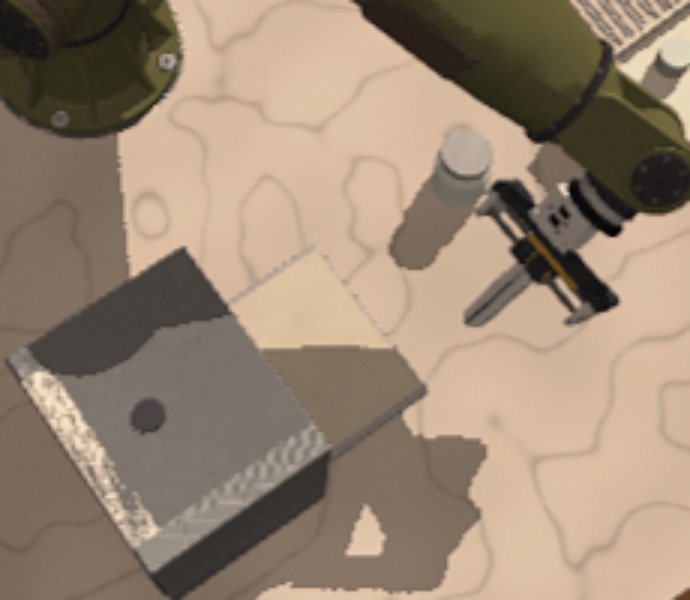

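View pics/top10.png

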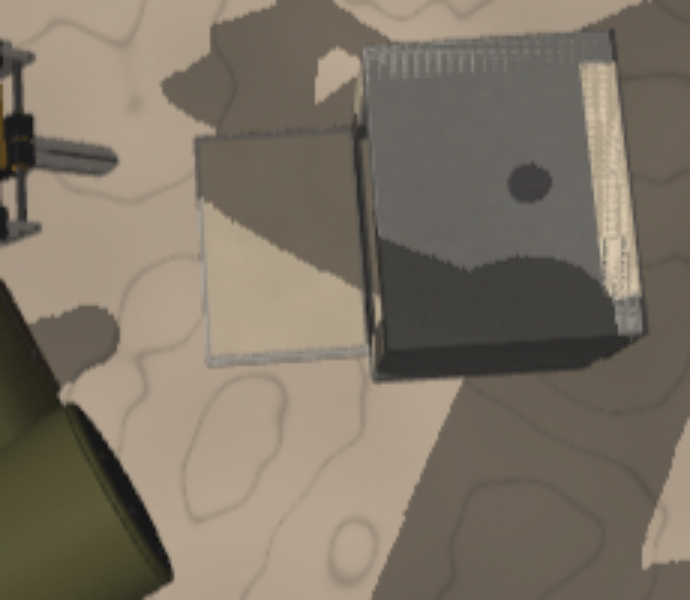

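The flask is inside (not visible from above), the door is clear and level, and the jar is untouched. I'll slip the shut fingers under the door edge.

Call:
{"name": "play_rows", "arguments": {
  "commands": [
    {"x":0.004,"y":0.0,"z":0.017,"wx":0.0,"wy":0.0,"wz":0.0,"grip":0.0},
    {"x":0.004,"y":0.0,"z":0.017,"wx":0.0,"wy":0.0,"wz":0.0,"grip":0.0},
    {"x":0.004,"y":0.0,"z":0.017,"wx":0.0,"wy":0.0,"wz":0.0,"grip":0.0},
    {"x":0.0,"y":0.0,"z":0.0218,"wx":0.0,"wy":0.0,"wz":0.0,"grip":0.0},
    {"x":0.0,"y":0.0,"z":0.0218,"wx":0.0,"wy":0.0,"wz":0.0,"grip":0.0},
    {"x":0.0,"y":0.0,"z":0.0218,"wx":0.0,"wy":0.0,"wz":0.0,"grip":0.0},
    {"x":0.0,"y":0.0,"z":0.0,"wx":0.0,"wy":0.0,"wz":0.0,"grip":0.0},
    {"x":0.0,"y":0.0,"z":0.0,"wx":0.0,"wy":0.0,"wz":0.0,"grip":0.0}
  ]
}}

```text
clock: 19.58
eef_pos: [608.9, 93.4, 38.0]
eef_rot: [3.139, 0.874, 1.631]
wrist_force: [0.2, -0.6, -0.2]
finger_gap: 0.7
```

Run:
```python
from fl import *
look('11')
p,R,s=cur()
rows(p,R,[(*doorpose(0),2)]+[(*doorpose(f),1) for f in range(4,42,4)],grip=0.0)
```

```text
[608.9  93.4  38. ] 19.575 [ 0.412  0.858  1.315 -0.816  1.423  0.673] 0.7 K [148.9  82.1 -52. ] [ 0.2 -0.6 -0.2]
12 [{"x": -0.0071, "y": -0.0001, "z": -0.0006, "wx": 0.1, "wy": 0.0, "wz": 0.0, "grip": 0.0}, {"x": -0.0071, "y": -0.0001, "z": -0.0006, "wx": 0.0, "wy": 0.1, "wz": 0.0, "grip": 0.0}, {"x": -0.0078, "y": 0.0, "z": -0.0077, "wx": 0.0, "wy": 0.0, "wz": 0.0, "grip": 0.0}, {"x": -0.0082, "y": 0.0, "z": -0.0071, "wx": 0.0, "wy": 0.0, "wz": 0.0, "grip": 0.0}, {"x": -0.0088, "y": 0.0, "z": -0.0065, "wx": 0.0, "wy": 0.0, "wz": 0.0, "grip": 0.0}, {"x": -0.0092, "y": 0.0, "z": -0.0058, "wx": 0.0, "wy": 0.0, "wz": 0.0, "grip": 0.0}, {"x": -0.0095, "y": 0.0, "z": -0.0053, "wx": 0.0, "wy": 0.0, "wz": 0.0, "grip": 0.0}, {"x": -0.0099, "y": 0.0001, "z": -0.0045, "wx": 0.0, "wy": 0.0, "wz": 0.0, "grip": 0.0}, {"x": -0.0102, "y": 0.0, "z": -0.0038, "wx": 0.0, "wy": 0.0, "wz": 0.0, "grip": 0.0}, {"x": -0.0104, "y": 0.0, "z": -0.0032, "wx": 0.0, "wy": 0.0, "wz": 0.0, "grip": 0.0}, {"x": -0.0107, "y": 0.0, "z": -0.0023, "wx": 0.0, "wy": 0.0, "wz": 0.0, "grip": 0.0}, {"x": -0.0107, "y": 0.0, "z": -0.0017, "wx": 0.0, "wy": 0.0, "wz": 0.0, "grip": 0.0}]
end [610.8  60.9 153.6] [3.141 0.872 1.631]
```

View pics/top11.png

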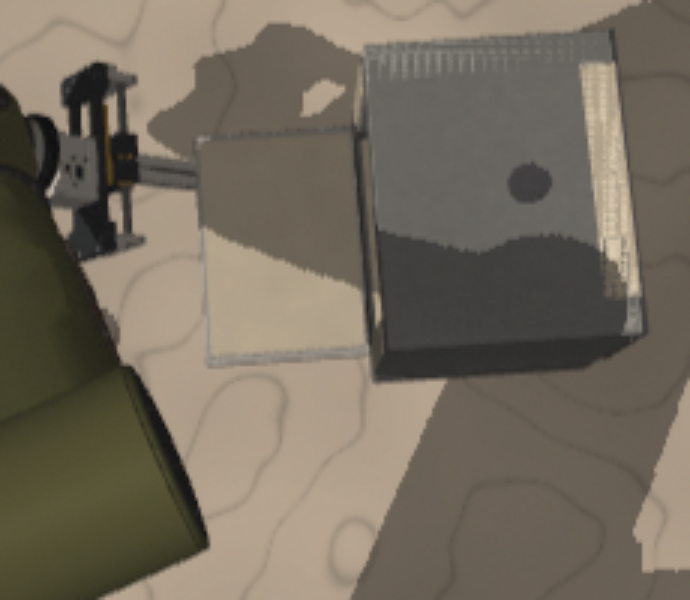

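The fingers are under the door's free edge at (197,175) in the crop. I'll lift, with a short check first.

Call:
{"name": "play_rows", "arguments": {
  "commands": [
    {"x":-0.0071,"y":0.0,"z":-0.0006,"wx":0.0,"wy":0.0,"wz":0.0,"grip":0.0},
    {"x":-0.0071,"y":0.0,"z":-0.0006,"wx":0.0,"wy":0.0,"wz":0.0,"grip":0.0},
    {"x":-0.0078,"y":0.0,"z":-0.0077,"wx":0.0,"wy":0.0,"wz":0.0,"grip":0.0},
    {"x":-0.0082,"y":0.0,"z":-0.0071,"wx":0.0,"wy":0.0,"wz":0.0,"grip":0.0}
  ]
}}

```text
clock: 20.18
eef_pos: [609.0, 87.2, 70.5]
eef_rot: [3.141, 0.871, 1.633]
wrist_force: [3.5, 7.5, -9.6]
finger_gap: 0.2
```

Call:
{"name": "play_rows", "arguments": {
  "commands": [
    {"x":-0.0088,"y":0.0,"z":-0.0065,"wx":0.0,"wy":0.0,"wz":0.0,"grip":0.0},
    {"x":-0.0092,"y":0.0,"z":-0.0058,"wx":0.0,"wy":0.0,"wz":0.0,"grip":0.0},
    {"x":-0.0095,"y":0.0,"z":-0.0053,"wx":0.0,"wy":0.0,"wz":0.0,"grip":0.0},
    {"x":-0.0099,"y":0.0,"z":-0.0045,"wx":0.0,"wy":0.0,"wz":0.0,"grip":0.0},
    {"x":-0.0102,"y":0.0,"z":-0.0038,"wx":0.0,"wy":0.0,"wz":0.0,"grip":0.0},
    {"x":-0.0104,"y":0.0,"z":-0.0032,"wx":0.0,"wy":0.0,"wz":0.0,"grip":0.0}
  ]
}}

```text
clock: 20.92
eef_pos: [610.0, 72.1, 134.0]
eef_rot: [3.14, 0.872, 1.633]
wrist_force: [4.3, 5.6, -7.4]
finger_gap: 0.3
```

Run:
```python
from fl import *
look('12')
p,R,s=cur()
rows(p,R,[(*doorpose(f),1) for f in range(36,82,4)],grip=0.0)
```

```text
[610.   72.1 134. ] 20.925 [ 0.381  0.706  1.326 -0.817  1.498  0.551] 0.3 K [127.5  81.9  44. ] [ 4.3  5.6 -7.4]
12 [{"x": -0.0103, "y": 0.0001, "z": -0.0023, "wx": 0.1, "wy": 0.0, "wz": -0.1, "grip": 0.0}, {"x": -0.0107, "y": 0.0, "z": -0.0016, "wx": 0.0, "wy": 0.0, "wz": 0.0, "grip": 0.0}, {"x": -0.0092, "y": 0.0, "z": -0.0012, "wx": 0.0, "wy": 1.5, "wz": 0.0, "grip": 0.0}, {"x": -0.0091, "y": -0.0001, "z": -0.0007, "wx": 0.0, "wy": 1.4, "wz": 0.0, "grip": 0.0}, {"x": -0.0092, "y": 0.0, "z": -0.0003, "wx": 0.0, "wy": 1.4, "wz": 0.0, "grip": 0.0}, {"x": -0.0091, "y": 0.0, "z": 0.0001, "wx": 0.0, "wy": 1.5, "wz": 0.0, "grip": 0.0}, {"x": -0.0092, "y": 0.0, "z": 0.0004, "wx": 0.0, "wy": 1.4, "wz": 0.0, "grip": 0.0}, {"x": -0.0091, "y": 0.0, "z": 0.001, "wx": 0.0, "wy": 1.5, "wz": 0.0, "grip": 0.0}, {"x": -0.009, "y": 0.0, "z": 0.0013, "wx": 0.0, "wy": 1.4, "wz": 0.0, "grip": 0.0}, {"x": -0.009, "y": 0.0, "z": 0.0017, "wx": 0.0, "wy": 1.4, "wz": 0.0, "grip": 0.0}, {"x": -0.0088, "y": 0.0, "z": 0.0021, "wx": 0.0, "wy": 1.5, "wz": 0.0, "grip": 0.0}, {"x": -0.0088, "y": 0.0, "z": 0.0025, "wx": 0.0, "wy": 1.4, "wz": 0.0, "grip": 0.0}]
end [615.   -8.5 210.2] [-3.141  0.622  1.633]
```

View pics/side12.png

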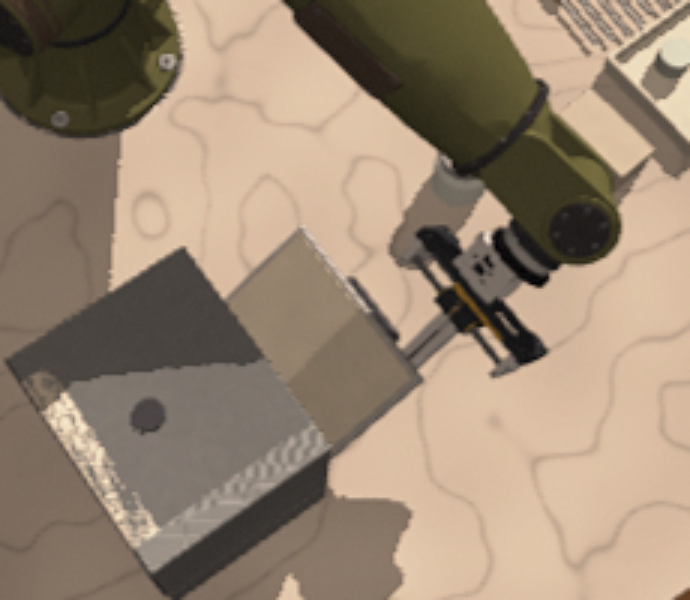

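The door is rising smoothly, with about 10 N on the fingers and the handle visible at (372,305). I'll continue along the arc.

Call:
{"name": "play_rows", "arguments": {
  "commands": [
    {"x":-0.0103,"y":0.0,"z":-0.0023,"wx":0.0,"wy":0.0,"wz":0.0,"grip":0.0},
    {"x":-0.0107,"y":0.0,"z":-0.0016,"wx":0.0,"wy":0.0,"wz":0.0,"grip":0.0},
    {"x":-0.0092,"y":0.0,"z":-0.0012,"wx":0.0,"wy":1.5,"wz":0.0,"grip":0.0},
    {"x":-0.0091,"y":0.0,"z":-0.0007,"wx":0.0,"wy":1.4,"wz":0.0,"grip":0.0},
    {"x":-0.0092,"y":0.0,"z":-0.0003,"wx":0.0,"wy":1.4,"wz":0.0,"grip":0.0},
    {"x":-0.0091,"y":0.0,"z":0.0001,"wx":0.0,"wy":1.5,"wz":0.0,"grip":0.0},
    {"x":-0.0092,"y":0.0,"z":0.0004,"wx":0.0,"wy":1.4,"wz":0.0,"grip":0.0}
  ]
}}

```text
clock: 21.9
eef_pos: [612.2, 31.6, 186.7]
eef_rot: [-3.142, 0.746, 1.633]
wrist_force: [1.7, 6.1, -9.9]
finger_gap: 0.6
```

Run:
```python
from fl import *
look('13')
p,R,s=cur()
rows(p,R,[(*doorpose(f),1) for f in (64,68,72,76,80,83,85,87,88)],grip=0.0)
```

```text
[612.2  31.6 186.7] 21.9 [ 0.286  0.575  1.346 -0.729  1.46   0.399] 0.6 K [87.  81.7 96.7] [ 1.7  6.1 -9.9]
side 112 72.23959256967328 ((42.273284912109375, -0.6375312805175781), 59.15864944458008)
top 129 72.76674850883228 ((41.929603576660156, 0.31607627868652344), 58.90945816040039)
9 [{"x": -0.0092, "y": 0.0003, "z": 0.0003, "wx": 0.0, "wy": 1.5, "wz": 0.0, "grip": 0.0}, {"x": -0.009, "y": 0.0, "z": 0.0013, "wx": 0.0, "wy": 1.4, "wz": 0.0, "grip": 0.0}, {"x": -0.009, "y": 0.0, "z": 0.0017, "wx": 0.0, "wy": 1.4, "wz": 0.0, "grip": 0.0}, {"x": -0.0089, "y": 0.0, "z": 0.0021, "wx": 0.0, "wy": 1.5, "wz": 0.0, "grip": 0.0}, {"x": -0.0087, "y": 0.0, "z": 0.0025, "wx": 0.0, "wy": 1.4, "wz": 0.0, "grip": 0.0}, {"x": -0.0065, "y": 0.0, "z": 0.0021, "wx": 0.0, "wy": 1.1, "wz": 0.0, "grip": 0.0}, {"x": -0.0043, "y": 0.0, "z": 0.0015, "wx": 0.0, "wy": 0.7, "wz": 0.0, "grip": 0.0}, {"x": -0.0042, "y": 0.0, "z": 0.0016, "wx": 0.0, "wy": 0.7, "wz": 0.0, "grip": 0.0}, {"x": -0.0022, "y": 0.0, "z": 0.0009, "wx": 0.0, "wy": 0.4, "wz": 0.0, "grip": 0.0}]
end [616.1 -26.1 215. ] [3.14  0.571 1.631]
```

View pics/side13.png

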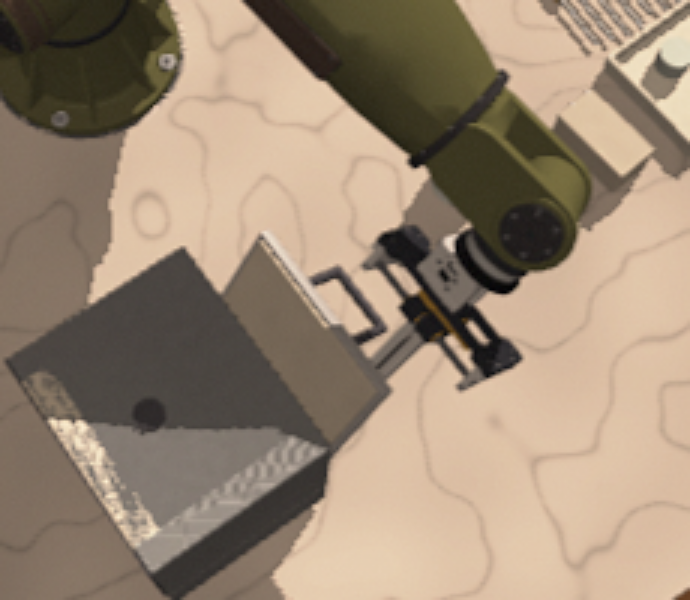

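The door is about 60° up and the handle bar at (350,300) clears the fingers and body. I'll continue.

Call:
{"name": "play_rows", "arguments": {
  "commands": [
    {"x":-0.0092,"y":0.0,"z":0.0003,"wx":0.0,"wy":1.5,"wz":0.0,"grip":0.0},
    {"x":-0.009,"y":0.0,"z":0.0013,"wx":0.0,"wy":1.4,"wz":0.0,"grip":0.0},
    {"x":-0.009,"y":0.0,"z":0.0017,"wx":0.0,"wy":1.4,"wz":0.0,"grip":0.0},
    {"x":-0.0089,"y":0.0,"z":0.0021,"wx":0.0,"wy":1.5,"wz":0.0,"grip":0.0},
    {"x":-0.0087,"y":0.0,"z":0.0025,"wx":0.0,"wy":1.4,"wz":0.0,"grip":0.0},
    {"x":-0.0065,"y":0.0,"z":0.0021,"wx":0.0,"wy":1.1,"wz":0.0,"grip":0.0},
    {"x":0.0,"y":0.0,"z":0.0,"wx":0.0,"wy":0.0,"wz":0.0,"grip":0.0}
  ]
}}

```text
clock: 22.88
eef_pos: [614.9, -14.8, 211.8]
eef_rot: [-3.141, 0.604, 1.632]
wrist_force: [-1.4, 3.9, -2.9]
finger_gap: 0.6
```

```bash
cat >> fl.py <<'E'
def doorang():
    for n in("side","top"):
        q,d=manip.camera(n)
        P=cloud(d,manip.camera_info(n)); L=(P-S); o=L@N_;l=L@E_;u=L[...,2]
        m=(d>0)&(o>-5)&(o<60)&(l>-105)&(l<-50)&(u>146)&(u<162)
        if m.sum()>5: print(n,"top edge pts",m.sum(),"out",np.percentile(o[m],[5,50,95]).round(1),"up",np.percentile(u[m],[5,50,95]).round(1))
E
python3 - <<'E'
from fl import *
look('14');doorang()
p,R,s=cur()
rows(p,R,[(*doorpose(f),1) for f in (85,87,88,89,90)],grip=0.0)
E
```

```text
[614.9 -14.8 211.8] 22.875 [ 0.166  0.492  1.353 -0.61   1.405  0.242] 0.6 K [ 40.5  81.5 121.8] [-1.4  3.9 -2.9]
side top edge pts 96 out [15.4 23.8 31.4] up [146.7 150.8 156.2]
top top edge pts 158 out [ 3.5 28.8 37. ] up [146.6 150.5 154.9]
5 [{"x": -0.0047, "y": 0.0003, "z": 0.0016, "wx": 0.0, "wy": 0.8, "wz": 0.0, "grip": 0.0}, {"x": -0.0043, "y": 0.0, "z": 0.0016, "wx": 0.0, "wy": 0.8, "wz": 0.0, "grip": 0.0}, {"x": -0.0021, "y": 0.0, "z": 0.0008, "wx": 0.0, "wy": 0.3, "wz": 0.0, "grip": 0.0}, {"x": -0.0021, "y": 0.0, "z": 0.0009, "wx": 0.0, "wy": 0.4, "wz": 0.0, "grip": 0.0}, {"x": -0.0021, "y": 0.0, "z": 0.0009, "wx": 0.0, "wy": 0.3, "wz": 0.0, "grip": 0.0}]
end [616.3 -30.5 215.7] [3.142 0.559 1.632]
```

View pics/side14.png

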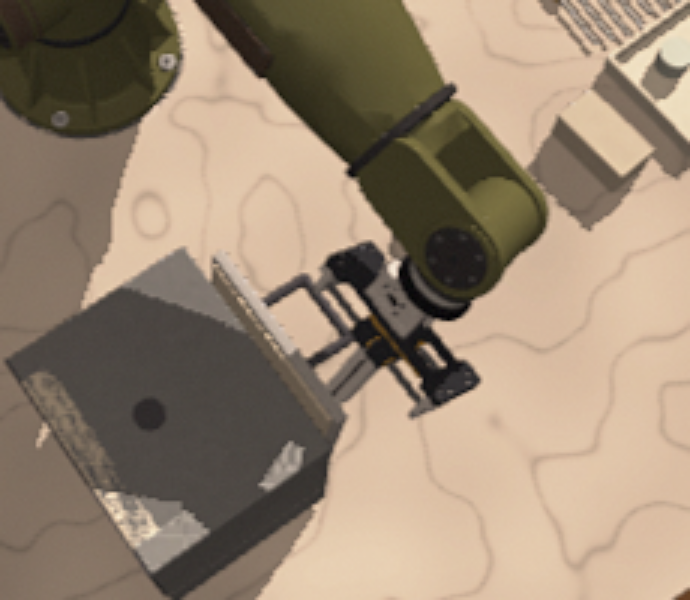

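The door is about 7° from shut. I'll finish in small steps, watching the force.

Call:
{"name": "play_rows", "arguments": {
  "commands": [
    {"x":-0.0047,"y":0.0,"z":0.0016,"wx":0.0,"wy":0.8,"wz":0.0,"grip":0.0},
    {"x":-0.0043,"y":0.0,"z":0.0016,"wx":0.0,"wy":0.8,"wz":0.0,"grip":0.0},
    {"x":0.0,"y":0.0,"z":0.0,"wx":0.0,"wy":0.0,"wz":0.0,"grip":0.0}
  ]
}}

```text
clock: 23.45
eef_pos: [615.6, -23.8, 214.5]
eef_rot: [3.141, 0.575, 1.632]
wrist_force: [-1.1, 5.3, -3.1]
finger_gap: 0.0
```

Call:
{"name": "play_rows", "arguments": {
  "commands": [
    {"x":-0.0012,"y":0.0,"z":0.0005,"wx":0.0,"wy":0.0,"wz":0.0,"grip":0.0},
    {"x":0.0,"y":0.0,"z":0.0,"wx":0.0,"wy":0.0,"wz":0.0,"grip":0.0}
  ]
}}

```text
clock: 23.7
eef_pos: [615.7, -24.6, 214.6]
eef_rot: [3.142, 0.575, 1.632]
wrist_force: [-0.6, 6.5, -2.3]
finger_gap: 0.3
```

Call:
{"name": "play_rows", "arguments": {
  "commands": [
    {"x":-0.0008,"y":0.0,"z":0.0006,"wx":0.0,"wy":0.0,"wz":0.0,"grip":0.0},
    {"x":0.0,"y":0.0,"z":0.0,"wx":0.0,"wy":0.0,"wz":0.0,"grip":0.0}
  ]
}}

```text
clock: 23.95
eef_pos: [615.8, -25.6, 214.6]
eef_rot: [3.141, 0.575, 1.632]
wrist_force: [-0.4, 6.9, -2.4]
finger_gap: 0.6
```

Call:
{"name": "play_rows", "arguments": {
  "commands": [
    {"x":-0.0008,"y":0.0,"z":0.0005,"wx":0.0,"wy":0.0,"wz":0.0,"grip":0.0},
    {"x":0.0,"y":0.0,"z":0.0,"wx":0.0,"wy":0.0,"wz":0.0,"grip":0.0}
  ]
}}

```text
clock: 24.2
eef_pos: [615.8, -26.5, 214.8]
eef_rot: [3.141, 0.575, 1.632]
wrist_force: [-1.7, 6.2, -1.9]
finger_gap: 0.2
```

Call:
{"name": "play_rows", "arguments": {
  "commands": [
    {"x":-0.0008,"y":0.0,"z":0.0005,"wx":0.0,"wy":0.0,"wz":0.0,"grip":0.0},
    {"x":0.0,"y":0.0,"z":0.0,"wx":0.0,"wy":0.0,"wz":0.0,"grip":0.0}
  ]
}}

```text
clock: 24.45
eef_pos: [615.9, -27.5, 214.9]
eef_rot: [3.141, 0.575, 1.632]
wrist_force: [-2.4, 7.0, -1.2]
finger_gap: 0.3
```

Call:
{"name": "play_rows", "arguments": {
  "commands": [
    {"x":-0.0004,"y":0.0,"z":0.0003,"wx":0.0,"wy":0.0,"wz":0.0,"grip":0.0},
    {"x":0.0,"y":0.0,"z":0.0,"wx":0.0,"wy":0.0,"wz":0.0,"grip":0.0}
  ]
}}

```text
clock: 24.7
eef_pos: [615.9, -27.9, 214.9]
eef_rot: [3.141, 0.576, 1.632]
wrist_force: [-2.1, 6.9, -0.1]
finger_gap: 0.6
```

Run:
```python
from fl import *
look('15');doorang()
```

```text
[615.9 -27.9 214.9] 24.7 [ 0.135  0.479  1.354 -0.585  1.39   0.205] 0.6 K [ 27.3  81.8 124.9] [-2.1  6.9 -0.1]
side top edge pts 88 out [ 2.7  9.6 16.3] up [148.4 152.9 157.4]
top top edge pts 160 out [ 3.4 13.5 21.6] up [147.8 152.8 157.7]
```

Call:
{"name": "play_rows", "arguments": {
  "commands": [
    {"x":-0.0006,"y":0.0,"z":0.0004,"wx":0.0,"wy":0.0,"wz":0.0,"grip":0.0},
    {"x":0.0,"y":0.0,"z":0.0,"wx":0.0,"wy":0.0,"wz":0.0,"grip":0.0}
  ]
}}

```text
clock: 25.15
eef_pos: [616.0, -28.7, 215.0]
eef_rot: [3.141, 0.576, 1.632]
wrist_force: [-2.1, 7.2, -0.7]
finger_gap: 0.6
```

Call:
{"name": "play_rows", "arguments": {
  "commands": [
    {"x":-0.0006,"y":0.0,"z":0.0004,"wx":0.0,"wy":0.0,"wz":0.0,"grip":0.0},
    {"x":0.0,"y":0.0,"z":0.0,"wx":0.0,"wy":0.0,"wz":0.0,"grip":0.0}
  ]
}}

```text
clock: 25.4
eef_pos: [616.0, -29.0, 214.9]
eef_rot: [3.141, 0.575, 1.632]
wrist_force: [-3.4, 9.6, -0.1]
finger_gap: 0.5
```

Call:
{"name": "play_rows", "arguments": {
  "commands": [
    {"x":-0.0004,"y":0.0,"z":0.0003,"wx":0.0,"wy":0.0,"wz":0.0,"grip":0.0},
    {"x":0.0,"y":0.0,"z":0.0,"wx":0.0,"wy":0.0,"wz":0.0,"grip":0.0}
  ]
}}

```text
clock: 25.65
eef_pos: [616.0, -29.2, 214.9]
eef_rot: [3.141, 0.575, 1.633]
wrist_force: [-3.9, 12.1, 1.4]
finger_gap: 0.8
```

Call:
{"name": "play_rows", "arguments": {
  "commands": [
    {"x":-0.0004,"y":0.0,"z":0.0003,"wx":0.0,"wy":0.0,"wz":0.0,"grip":0.0},
    {"x":0.0,"y":0.0,"z":0.0,"wx":0.0,"wy":0.0,"wz":0.0,"grip":0.0}
  ]
}}

```text
clock: 25.9
eef_pos: [616.1, -29.3, 214.9]
eef_rot: [3.141, 0.574, 1.633]
wrist_force: [-4.5, 14.4, 1.7]
finger_gap: 0.5
```

Call:
{"name": "play_rows", "arguments": {
  "commands": [
    {"x":-0.0008,"y":0.0,"z":0.0005,"wx":0.0,"wy":0.0,"wz":0.0,"grip":0.0},
    {"x":0.0,"y":0.0,"z":0.0,"wx":0.0,"wy":0.0,"wz":0.0,"grip":0.0}
  ]
}}

```text
clock: 26.15
eef_pos: [616.1, -29.5, 214.9]
eef_rot: [3.14, 0.573, 1.633]
wrist_force: [-5.3, 20.3, 3.2]
finger_gap: 0.2
```

Call:
{"name": "play_rows", "arguments": {
  "commands": [
    {"x":-0.0008,"y":0.0,"z":0.0005,"wx":0.0,"wy":0.0,"wz":0.0,"grip":0.0},
    {"x":0.0,"y":0.0,"z":0.0,"wx":0.0,"wy":0.0,"wz":0.0,"grip":0.0}
  ]
}}

```text
clock: 26.4
eef_pos: [616.1, -29.7, 214.9]
eef_rot: [3.14, 0.572, 1.634]
wrist_force: [-7.2, 25.3, 3.9]
finger_gap: 0.2
```

The motion stalls while the force climbs (25 N), so the door is on its stop. I'll back off along the outward direction and look.

Call:
{"name": "play_rows", "arguments": {
  "commands": [
    {"x":0.0084,"y":0.0,"z":-0.0054,"wx":0.0,"wy":0.0,"wz":0.0,"grip":0.0},
    {"x":0.015,"y":0.0,"z":-0.03,"wx":0.0,"wy":0.0,"wz":0.0,"grip":0.0},
    {"x":0.03,"y":0.0,"z":-0.05,"wx":0.0,"wy":0.0,"wz":0.0,"grip":0.0},
    {"x":0.03,"y":0.0,"z":-0.05,"wx":0.0,"wy":0.0,"wz":0.0,"grip":0.0},
    {"x":0.05,"y":0.0,"z":-0.03,"wx":0.0,"wy":0.0,"wz":0.0,"grip":0.0},
    {"x":0.05,"y":0.0,"z":-0.03,"wx":0.0,"wy":0.0,"wz":0.0,"grip":0.0},
    {"x":0.0,"y":0.0,"z":0.0,"wx":0.0,"wy":0.0,"wz":0.0,"grip":0.0}
  ]
}}

```text
clock: 27.28
eef_pos: [599.7, 230.2, 277.8]
eef_rot: [3.142, 0.577, 1.636]
wrist_force: [0.2, -0.3, -0.7]
finger_gap: 0.6
```

Run:
```python
from fl import *
look('16');doorang()
for n,f in(("top","pics/top0.npy"),("side","pics/side0.npy")):
    d=np.load(f);P=cloud(d,manip.camera_info(n)); L=(P-S); o=L@N_;l=L@E_;u=L[...,2]
    m=(d>0)&(o>-5)&(o<60)&(l>-105)&(l<-50)&(u>146)&(u<162); print("initial",n,np.percentile(o[m],[5,50,95]).round(1))
    q,d=manip.camera(n);P=cloud(d,manip.camera_info(n));L=(P-S);o=L@N_;l=L@E_;u=L[...,2]
    d0=np.load(f);P0=cloud(d0,manip.camera_info(n));L0=P0-S
    for nm,(oo,ll,ud) in {"jar":(372,-98,(-12,2)),"brick":(543,-34,(-47,-35))}.items():
        for a,LL,dd in(("before",L0,d0),("now",L,d)):
            m=(dd>0)&(abs(LL@N_-oo)<80)&(abs(LL@E_-ll)<75)&(LL[...,2]>ud[0])&(LL[...,2]<ud[1])
            if m.sum()>10: print(n,nm,a,m.sum(),(LL@N_)[m].mean().round(1),(LL@E_)[m].mean().round(1))
```

```text
[599.7 230.2 277.8] 27.275 [ 0.517  0.641  0.964 -0.526  1.781  0.404] 0.6 K [286.   81.3 187.8] [ 0.2 -0.3 -0.7]
side top edge pts 85 out [ 2.6  8.6 15.2] up [148.6 154.1 157.6]
top top edge pts 158 out [ 3.5 13.  21. ] up [147.6 152.2 156.5]
initial top [ 3.7 12.8 20.7]
top jar before 387 376.4 -100.8
top brick before 795 547.5 -34.7
top brick now 71 570.4 -61.9
initial side [ 2.1  8.9 15.6]
side jar before 218 370.2 -99.3
side jar now 214 369.7 -98.8
side brick before 417 541.8 -32.8
side brick now 17 561.9 -64.0
```

View pics/side16.png

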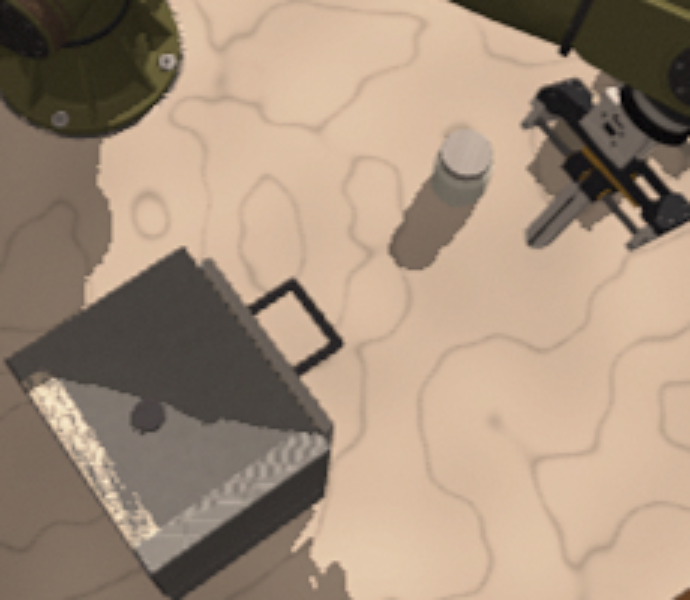

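View pics/top16.png

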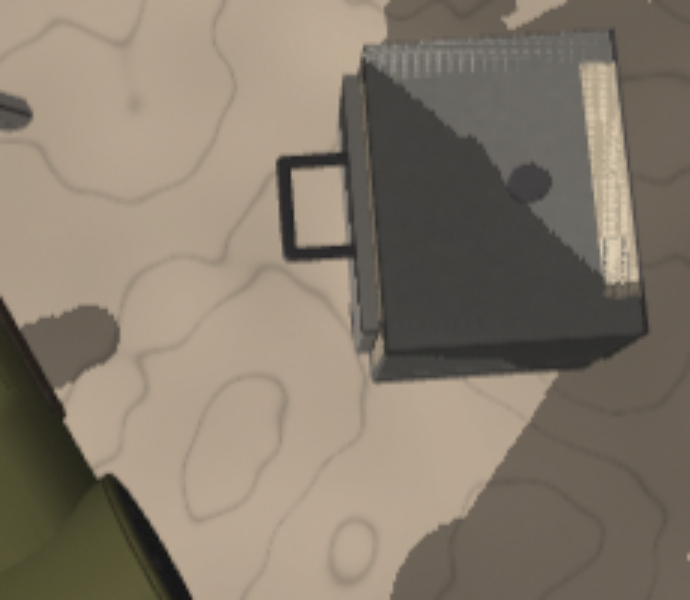

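The door edge matches its initial shut position (13.0 vs 12.8 mm in the top view, 8.6 vs 8.9 mm in the side view). The jar is where it was and the robot is clear. Handing in.

```bash
python3 -c "
from cell import manip
print(manip.sign_off(), manip.read_state()['clock'])"
```

```text
the job is handed in; nothing more can be done
the job is handed in; nothing more can be done
```

The kiln is loaded and shut, and I handed the job in at about 27.5 s of the 72 s allowed. I have no verdict from the system, only my own checks.

**What I did:**
- I pulled the door down by its handle to about 40°, then pressed its inner face until it was level.
- I set the flask on the open door, let it go, and pushed it upright into the chamber with the tilted fingers.
- I lifted the door from beneath its bare side and pushed it shut.

**Last checks:**
- **Door:** its top edge is back where it was at the start, to within 0.3 mm in both cameras. It stalled against its stop at about 25 N.
- **Flask:** it was upright when last seen on the way in. From the finger depth its centre should be about 65 mm inside, leaving roughly 35 mm clear of the door. It is out of sight behind the shut door, so this is not confirmed by a picture.
- **Jar:** it has not moved (within 1 mm).
- **Brick and bowl:** the arm hid most of the brick in the last pictures, so its before-and-after readings disagree. The bowl was outside the last cropped views and I did not measure it again. The arm did not work near either of them.
- **Force:** pressing the door onto its open stop raised the wrist force to about 115 N, close to the 120 N limit. I backed off at once.

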